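# Screw the hanging lid onto the boot-stud tub

### The job

Take the lid off the deep hook under the little rack's slatted shelf and close the screw-necked metal tub with it: set it level on the neck, turn it back (anticlockwise seen from above) until its thread drops in, then screw it clockwise fully home and let go. Do not let the lid fall to the table, and leave the bottle, the can, the clay cup and the brush near the tub standing where they are.

Things in the scene. Friction and masses are not known exactly. Their poses are not given: they have to be found in the camera images.
- lid: Round steel screw lid, 90 mm across, 30 mm high, about 0.18 kg, open below, with a strap handle on top. Origin: centre of its underside (lower edge of the skirt), z up. It starts hanging level on the hook, its y axis across the hook (within 0.08 rad). Held by a tilted tool it stays level; if the tool is then brought upright, the lid tips with it.
- handle_bar (a point): Middle of the handle's top bar, 82.5 mm over the lid's origin, axes as the lid's. The handle is an arch of flat strap: two upright legs 20 mm wide along x, 5 mm thick, outer faces 46 mm apart along y, joined by this bar (5 mm thick, top at 85 mm); opening below it 50 mm high, 36 mm wide. Grip across the legs, fingers closing along y; while it hangs, within the upper 30 mm.
- lid_lugs (a point): Middle of the ring of four inward lugs at the lid's lower edge, at its +x, +y, -x and -y; each 10 degrees wide, 4 mm high, flush with the underside; 71 mm across from tip to opposite tip. The skirt is 83 mm across inside.
- rack: Small fixed chestnut rack, origin on the table right below the hook seat; +x points from the hook's open side to its back (away from the robot, within 0.3 rad of world x). Base board 18 mm thick, x -25 to 105, y -95 to 95 mm; posts 20 mm square at x 85, y +-85 mm; cross rail at x 76 to 94 mm, z 237 to 263 mm, carrying the hook.
- shelf_edge (a point): Middle of the lower front edge of the rack's slatted shelf, 315 mm above the table, axes as the rack's. The shelf reaches from here 102 mm back (+x) and 100 mm to either side, bearers under it at y +-85 mm down to 301 mm. It hangs over the lid, so an upright gripper does not fit: come tilted 30 to 45 degrees, the gripper's body leaning to the rack's -x.
- hook_seat (a point): The hook's seat, on top of the rod, 215 mm above the table; axes as the rack's. The hook is 8 mm round rod coming from the back; it lies level from 18 mm behind this point to 16 mm before it, then turns up to the tip.
- hook_tip (a point): Top of the hook's upturned tip, 25 mm before and 22 mm above the seat. The lid must rise more than 22 mm, but less than 40 mm (then its top meets the rod), before it is drawn out to the rack's -x, 60 mm or more, until the handle is clear of the tip.
- tub: Fixed open round metal tub, 92 mm across, with a screw neck, on a board 130 mm square and 12 mm thick; origin on the table on its axis, z up. The turn of its thread about the axis differs each time and is not in this pose.
- neck_rim (a point): Centre of the neck's rim, 109 mm above the table. The neck is 56 mm across here, widens to 68 mm at 103 mm height and is 68 mm below that, so the lid's lugs centre on it. Set the lid down on it level; small friction.
- thread_top (a point): On the axis, at the top of the four-start thread (78 mm across), 100 mm above the table. The lid's origin is at 100 mm when its lugs lie on the thread (104 on a stop). A stop every 90 degrees blocks clockwise turning there. Anticlockwise, 0 to 80 degrees, it comes to the gaps, 16 degrees of play, and if not held up drops to 89.5 mm; it turns back no further.
- tub_home (a point): Where the lid's origin is when fully home: on the axis, 84 mm above the table. From the dropped height, 40 to 65 degrees clockwise lead the lid down to here, against an end stop. The handle can be pushed round loosely between fingers 48 mm apart, so that the lid may sink freely; it then lags 5 to 10 degrees (over 49 mm apart it may slip).
- crock: Bystander: plain unthreaded clay cup, 72 mm across, 95 mm high, origin under its centre.
- oil_bottle: Bystander: closed glass bottle, 60 mm across, 190 mm high, standing behind the tub; origin under its centre.
- wax_can: Bystander: closed round can, 54 mm across, 120 mm high, standing before the tub; origin under its centre.
- brush: Bystander: shoe brush 150 x 50 x 46 mm, length along its x, origin under its centre.
There are look-alikes about, which are no part of the job. Leave any green or yellow look-alike of the lid alone.

How it is judged:
By the outcome, as a careful person would: the job done as asked, in the order asked, and still so for the second after the job is handed in, with the robot touching nothing.
It also fails if it takes over 67 s, if anything falls off the work surface, if the arm or the gripper's body presses on something with over 40 N, if the wrist force passes 120 N, or if a joint passes its speed limit or range.

### The arm

A 6-joint arm with a two-finger parallel gripper is mounted at the origin on the work surface. World frame = base frame: x ahead of the robot, y to its left, z up, the work surface at z = 0. Lengths are in m, angles in rad, forces in N, time in s.
With the tool pointing down it reaches from about 0.3 to 0.875 m from the base axis. Payload 6.4 kg.
Tool frame: the origin (TCP) lies on the mounting face of the last link; the fingertips stand 173 mm ahead of it and the grasp point (between the pads) lies 155 mm ahead of it (env.nose_length is the y of the fingertips in the tool frame, in m); y points along the fingers, z is the direction in which the jaws open and shut, and the axes are right-handed (so a half turn about y gives the same grasp; the last joint's range is limited). The gripper opens to 85 mm and grips with 20 to 120 N. Pads are 22 mm wide; open, the fingers measure 114 mm over their backs; the gripper's body (76 mm by 85 mm) begins 54 mm behind the grasp point. The pads swing forward as they close: fully open they stand 13 mm farther back than shut.
Start: joints at [0.997, 0.181, 1.607, -0, 1.354, -0.206], TCP at [0.207, 0.537, 0.405] pointing down, gripper open.
Joint ranges: [-2.99, 2.99], [-0.89, 2.07], [0.3, 2.58], [-1.14, 4.28], [0, 2.63], [-3.12, 3.12]. Speed limits (rad/s): [2.57, 2.57, 3.01, 3.14, 3.14, 3.14].

### API

Orientations are given as a unit quaternion [w, x, y, z].
In Python, from cell import telemetry, imaging, env, spotter gives the robot as it stands.
- The arm moves only by the tool send_rows, never from a script. Its argument "increments" is a list that holds one entry, the list of rows, each a list of 5 numbers: the shift along the tool's x, y, z in m, then the turn about the tool's y in degrees, then the finger opening in m, from 0 to 0.0854. A call has 1 to 5 rows; each row shifts and turns the pose as measured when the row begins, along the tool's axes as they then stand; what a row does not reach is not made up. A row lasts 1/12 s, in which the tool goes at most 41.7 mm and 7.16 degrees, less where a joint would pass 70% of its speed; a pose out of reach is approached as far as the arm can. A call with a gripper value outside its range is refused whole. The fingers move at their own pace and stop on an object; the grip force is fixed at half the most. Time passes only in rows, so rows that do not move let the fingers close. It gives the time, the measured TCP pose, the force and the opening at its end, in the units of the state.
- telemetry.sense(): the state, without advancing time (a new reading comes with each control period).
- imaging.get_image(name): name is "side" or "top"; returns a dict with "img" (480x640x3 uint8, red, green, blue), "fx", "fy", "cx", "cy" (pixels), "T" (4x4, takes a point from camera to world coordinates). Camera axes: x right, y down, z forward; pixel columns grow to the right and rows downward; lengths in m; the calibration is good to about 2 mm. A picture is of the moment at which its call begins. There is no depth.
- env.hand_in(): hands the job in, once; it reports no verdict.
Trained networks look in a picture, given as the dict that the camera call returned (one of the last four; its "shot" number tells which), for a name from the list of things; names that differ only in an ending like _2 or _b are one class to them, and where a whole thing is asked for, a point or a joint stands for the part that bears it (a point fixed in the world has none). Each returns a list of dicts, best first, with "confidence" (0 to 1); they miss things now and then, are a little off and sometimes report something else, mostly with a low value. They report only what shows in the picture. A call takes as long as a camera call. They do not tell look-alikes from the thing itself.
- spotter.search_frame(query, picture): "xyz" ([x, y, z] in m, in the coordinates of the camera as it stood for that picture, good to about 4 mm: the middle of the surface that is visible of it).
- spotter.masks_of(query, picture): "pixels" (480x640 bool, what is visible of it).
- spotter.tip_of(query, picture): "xyz" ([x, y, z] in m, in the coordinates of the camera as it stood for that picture, good to about 4 mm: a listed point, or the origin of a listed thing).
The state is a dict: "clock": time; "joint_pos": joint angles; "qd": joint speeds; "effort": joint torques, N m; "ee_pos": TCP position; "ee_rot": TCP orientation; "force": force on the tool from outside, world axes, zero at the start; "wrist_torque": the same for the moment, N m; "gripper_width": finger opening in m.
Only numpy, scipy, OpenCV 4.12 (cv2) and the standard library are available. Lean on these libraries where they do the work, as an engineer would, in place of code of your own. Each camera call takes 0.05 s, during which the arm holds its last target.

## Working session

There is one attempt and no reset: what is moved stays moved. The work goes in short steps, Python scripts to look and compute and a tool call to move; the robot and the scene stay as the last step left them, time stands still between calls to the robot, and variables do not carry over. Pictures are saved under pics/ and viewed, and the job is handed in when it is done.

Besides the shell and the picture viewer there is one more tool, called after "Request:" by a JSON object that holds its "api" and its "payload". send_rows: Moves the arm, as the interface text tells. Its arguments: {"type":"object","properties":{"increments":{"type":"array","items":{"type":"array","items":{"type":"array","items":{"type":"number"}}}}},"required":["increments"]}

```bash
ls; mkdir -p pics; cat > h.py <<'E'
from cell import telemetry, imaging, env, spotter
import numpy as np, cv2
from scipy.spatial.transform import Rotation as R
def rot(q): return R.from_quat([q[1],q[2],q[3],q[0]]).as_matrix()
def save(p,n): cv2.imwrite('pics/'+n+'.png',cv2.cvtColor(p['img'],cv2.COLOR_RGB2BGR))
def w(p,x): T=np.array(p['T']); return T[:3,:3]@np.array(x)+T[:3,3]
E
python3 - <<'E'
from h import *
s=telemetry.sense(); print({k:np.round(v,3).tolist() for k,v in s.items()}); print(rot(s['ee_rot']).round(3))
for n in ['side','top']:
    p=imaging.get_image(n); save(p,n+'0'); print(n,p['fx'],np.round(p['T'],3).tolist())
    for q in ['lid','handle_bar','rack','shelf_edge','hook_seat','hook_tip','tub','neck_rim','thread_top','crock','oil_bottle','wax_can','brush']:
        r=spotter.tip_of(q,p)
        print(q,[(round(d['confidence'],2),w(p,d['xyz']).round(3).tolist()) for d in r[:4]])
print(telemetry.sense()['clock'])
E
```

```text
pics
{'clock': 0.0, 'joint_pos': [0.997, 0.182, 1.608, 0.0, 1.354, -0.206], 'qd': [0.003, 0.001, -0.0, -0.001, 0.001, -0.0], 'effort': [-0.001, -44.488, -35.133, -0.0, 0.009, 0.0], 'ee_pos': [0.207, 0.536, 0.404], 'ee_rot': [-0.695, 0.696, -0.13, 0.129], 'force': [0.236, 0.015, -0.387], 'wrist_torque': [0.003, -0.039, 0.006], 'gripper_width': 0.085}
[[ 0.933 -0.001  0.36 ]
 [-0.36  -0.001  0.933]
 [-0.    -1.    -0.002]]
side 467.1856586337592 [[0.851, -0.342, 0.398, 0.073], [-0.525, -0.562, 0.64, -0.742], [0.004, -0.753, -0.658, 0.905], [0.0, 0.0, 0.0, 1.0]]
lid [(0.9, [0.566, -0.234, 0.131]), (0.9, [0.57, -0.407, 0.0]), (0.79, [0.425, -0.167, -0.001]), (0.69, [0.289, -0.18, 0.001])]
handle_bar [(0.91, [0.291, -0.18, 0.082]), (0.85, [0.568, -0.409, 0.086]), (0.76, [0.423, -0.17, 0.08]), (0.71, [0.566, -0.228, 0.217])]
rack [(0.71, [0.564, -0.228, 0.001])]
shelf_edge [(0.77, [0.571, -0.231, 0.311]), (0.27, [0.567, -0.23, 0.134])]
hook_seat [(0.88, [0.562, -0.229, 0.215]), (0.37, [0.466, 0.205, -0.001])]
hook_tip [(0.7, [0.543, -0.228, 0.231])]
tub [(0.56, [0.579, 0.23, 0.003]), (0.37
[... 553 characters left out ...]
(0.96, [0.568, -0.234, 0.22]), (0.94, [0.291, -0.178, 0.086]), (0.68, [0.416, -0.169, 0.085]), (0.65, [0.56, -0.408, 0.086])]
rack [(0.94, [0.564, -0.232, 0.001])]
shelf_edge [(0.94, [0.572, -0.229, 0.315]), (0.72, [0.54, -0.234, 0.24])]
hook_seat [(0.67, [0.558, -0.23, 0.215]), (0.58, [0.576, 0.232, 0.084])]
hook_tip [(0.68, [0.539, -0.232, 0.236])]
tub [(0.94, [0.577, 0.224, -0.001])]
neck_rim [(0.71, [0.577, 0.229, 0.113])]
thread_top [(0.62, [0.579, 0.23, 0.102]), (0.48, [0.576, 0.235, 0.086])]
crock [(0.73, [0.608, 0.006, -0.003])]
oil_bottle [(0.66, [0.699, 0.231, 0.003])]
wax_can [(0.84, [0.465, 0.205, -0.004])]
brush [(0.92, [0.437, -0.01, 0.003]), (0.38, [0.575, 0.226, -0.001])]
1.4
```

View images.

View pics/side0.png

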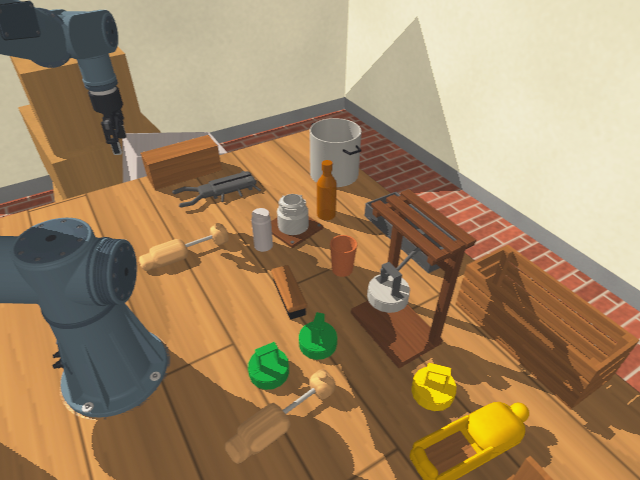

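View pics/top0.png

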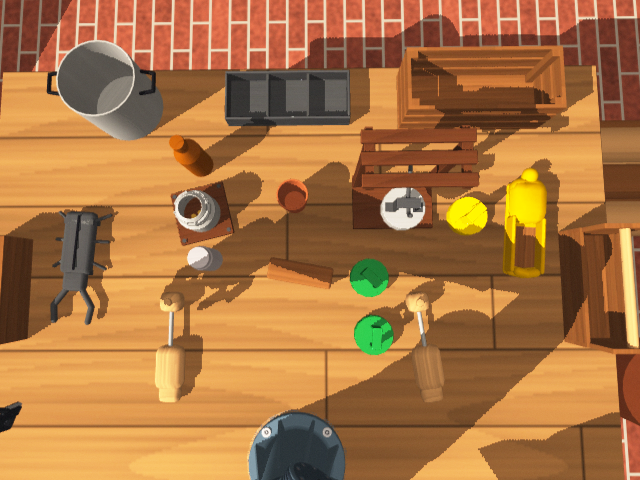

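```bash
python3 - <<'E'
import cv2
a=cv2.imread('pics/top0.png')[110:240,340:500]; cv2.imwrite('pics/z1.png',cv2.resize(a,None,fx=4.5,fy=4.5,interpolation=cv2.INTER_CUBIC))
a=cv2.imread('pics/side0.png')[180:370,340:490]; cv2.imwrite('pics/z2.png',cv2.resize(a,None,fx=3.1,fy=3.1,interpolation=cv2.INTER_CUBIC))
E
```

```text
(no output)
```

View pics/z1.png

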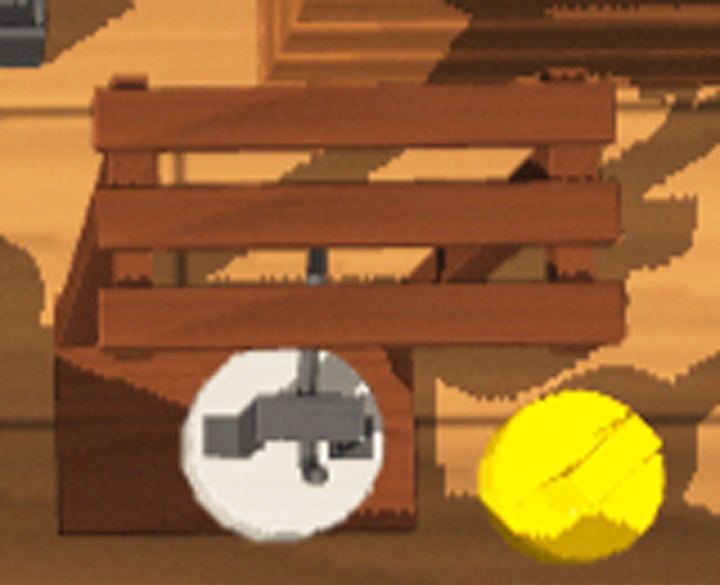

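View pics/z2.png

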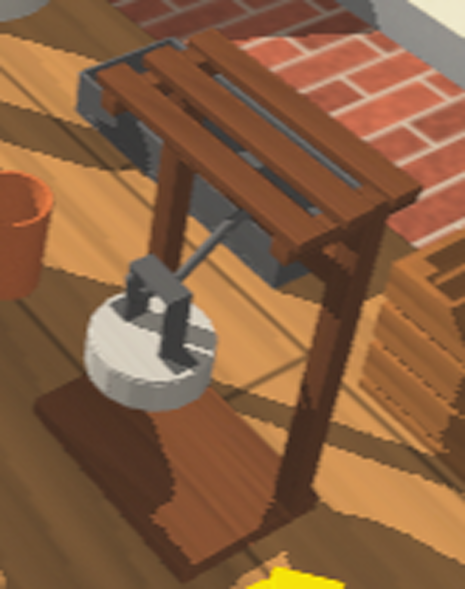

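Request:
{"api": "send_rows", "payload": {"increments": [[[0, -0.03, 0, -7, 0.085], [0, -0.03, 0, -7, 0.085], [0, -0.02, 0, -7, 0.085], [0.02, 0, -0.035, 0, 0.085], [0.02, 0, -0.035, 0, 0.085]]]}}

```text
clock: 1.82
ee_pos: [0.245, 0.4692, 0.486]
ee_rot: [-0.706, 0.708, 0.007, -0.009]
force: [1.4, 0.5, -0.2]
gripper_width: 0.085
```

Request:
{"api": "send_rows", "payload": {"increments": [[[0.015, 0, -0.038, 0, 0.085], [0.015, 0, -0.038, 0, 0.085], [0.015, 0, -0.038, 0, 0.085], [0.015, 0, -0.038, 0, 0.085], [0.015, 0, -0.038, 0, 0.085]]]}}

```text
clock: 2.23
ee_pos: [0.3252, 0.2761, 0.488]
ee_rot: [0.707, -0.707, -0.011, 0.01]
force: [1.0, 0.6, -0.4]
gripper_width: 0.0848
```

Request:
{"api": "send_rows", "payload": {"increments": [[[0.02, 0, -0.035, 0, 0.085], [0.02, 0, -0.035, 0, 0.085], [0.02, 0, -0.035, 0, 0.085], [0.02, 0, -0.035, 0, 0.085], [0.02, 0, -0.035, 0, 0.085]]]}}

```text
clock: 2.65
ee_pos: [0.4303, 0.0958, 0.4902]
ee_rot: [0.708, -0.706, -0.014, 0.008]
force: [1.3, 0.8, 1.2]
gripper_width: 0.085
```

Request:
{"api": "send_rows", "payload": {"increments": [[[0.02, 0, -0.03, 0, 0.085], [0.02, 0, -0.03, 0, 0.085], [0.03, 0, -0.03, 0, 0.085], [0.04, 0, 0, 0, 0.085], [0.04, 0, 0, 0, 0.085]]]}}

```text
clock: 3.07
ee_pos: [0.5838, -0.0017, 0.4935]
ee_rot: [-0.707, 0.707, 0.011, -0.002]
force: [0.9, 0.9, 1.5]
gripper_width: 0.085
```

```bash
python3 - <<'E'
from h import *
s=telemetry.sense(); print({k:np.round(v,3).tolist() for k,v in s.items()}); print(rot(s['ee_rot']).round(3))
E
```

```text
{'clock': 3.067, 'joint_pos': [-0.206, 0.137, 1.479, 0.002, 1.514, -1.797], 'qd': [0.136, 1.121, -1.247, -0.03, 0.104, 0.179], 'effort': [-1.175, -48.125, -30.655, -0.052, -0.215, -0.34], 'ee_pos': [0.584, -0.002, 0.493], 'ee_rot': [-0.707, 0.707, 0.011, -0.002], 'force': [0.916, 0.875, 1.509], 'wrist_torque': [-0.066, 0.007, -0.032], 'gripper_width': 0.085}
[[ 1.     0.012 -0.019]
 [ 0.019 -0.001  1.   ]
 [ 0.012 -1.    -0.001]]
```

Request:
{"api": "send_rows", "payload": {"increments": [[[0.02, 0, 0.03, 0, 0.085], [0.02, 0, 0.03, 0, 0.085], [0.02, 0, 0.03, 0, 0.085], [0.02, 0, 0.03, 0, 0.085], [0.04, 0, 0, 0, 0.085]]]}}

```text
clock: 3.48
ee_pos: [0.7094, 0.1202, 0.4927]
ee_rot: [-0.707, 0.708, 0.007, 0.001]
force: [0.9, -1.0, -0.0]
gripper_width: 0.085
```

Request:
{"api": "send_rows", "payload": {"increments": [[[0.04, 0, 0, 0, 0.085], [0.04, 0, 0, 0, 0.085], [0.04, 0, 0, 0, 0.085]]]}}

```text
clock: 3.73
ee_pos: [0.8288, 0.126, 0.4941]
ee_rot: [-0.707, 0.708, 0.009, -0.001]
force: [2.3, -0.1, 1.0]
gripper_width: 0.085
```

```bash
cat > st.py <<'E'
from h import *
s=telemetry.sense(); print(s['clock'].__round__(2),np.round(s['joint_pos'],3).tolist(),np.round(s['qd'],2).tolist(),np.round(s['ee_pos'],4).tolist(),s['gripper_width'],np.round(s['force'],1),np.round(s['wrist_torque'],2))
M=rot(s['ee_rot']);print(M.round(3).tolist()); y=M[:,1]; print('tilt',np.degrees(np.arccos(-y[2])),'az',np.degrees(np.arctan2(y[1],y[0])),'grasp',(s['ee_pos']+.155*y).round(4))
E
python3 st.py
```

```text
3.73 [0.01, 0.776, 0.604, -0.001, 1.75, -1.575] [0.01, 1.36, -2.14, 0.0, 0.77, 0.0] [0.8288, 0.126, 0.4941] 0.0850023740852139 [ 2.3 -0.1  1. ] [ 0.05 -0.08  0.  ]
[[1.0, 0.011, -0.014], [0.015, -0.001, 1.0], [0.011, -1.0, -0.001]]
tilt 0.6614900415636631 az -5.6766903075898005 grasp [0.8305 0.1258 0.3391]
```

Request:
{"api": "send_rows", "payload": {"increments": [[[0.03, 0, 0, 0, 0.085], [0.03, 0, 0, 0, 0.085], [0.03, 0, 0, 0, 0.085]]]}}

```text
clock: 3.98
ee_pos: [0.8854, 0.1229, 0.465]
ee_rot: [0.708, -0.706, -0.009, 0.002]
force: [2.2, 0.6, -4.7]
gripper_width: 0.0843
```

```bash
python3 st.py
```

```text
3.98 [0.005, 0.988, 0.31, 0.003, 1.832, -1.58] [-0.05, 0.12, -0.03, 0.03, -0.41, -0.04] [0.8854, 0.1229, 0.465] 0.0843287300088965 [ 2.2  0.6 -4.7] [ 0.07 -0.05 -0.01]
[[1.0, 0.011, -0.015], [0.015, 0.003, 1.0], [0.011, -1.0, 0.003]]
tilt 0.6407901095920666 az 14.711996482166548 grasp [0.8871 0.1233 0.31  ]
```

Request:
{"api": "send_rows", "payload": {"increments": [[[0.04, 0, 0, 0, 0.085], [0.04, 0, 0, 0, 0.085]]]}}

```text
clock: 4.15
ee_pos: [0.9011, 0.1158, 0.439]
ee_rot: [0.71, -0.704, -0.022, -0.011]
force: [-0.3, -0.0, -0.6]
gripper_width: 0.0851
```

```bash
python3 st.py
```

```text
4.15 [-0.004, 1.023, 0.301, 0.01, 1.771, -1.588] [-0.05, 0.16, -0.02, 0.04, -0.42, -0.05] [0.9011, 0.1158, 0.439] 0.08510494575120238 [-0.3 -0.  -0.6] [ 0.04  0.07 -0.03]
[[0.999, 0.047, -0.016], [0.015, 0.009, 1.0], [0.047, -0.999, 0.009]]
tilt 2.7291584141787584 az 11.379896026762516 grasp [0.9083 0.1172 0.2842]
```

Request:
{"api": "send_rows", "payload": {"increments": [[[0.04, -0.012, 0, 0, 0.085], [0.04, -0.012, 0, 0, 0.085], [0.04, -0.012, 0, 0, 0.085], [0.04, -0.012, 0, 0, 0.085]]]}}

```text
clock: 4.48
ee_pos: [0.9153, 0.0997, 0.4517]
ee_rot: [0.713, -0.697, -0.059, -0.048]
force: [-0.1, -0.2, 1.0]
gripper_width: 0.0846
```

```bash
python3 st.py
```

```text
4.48 [-0.024, 1.012, 0.298, 0.027, 1.681, -1.605] [-0.06, -0.09, -0.01, 0.05, -0.26, -0.05] [0.9153, 0.0997, 0.4517] 0.08461174108136538 [-0.1 -0.2  1. ] [-0.01  0.03 -0.  ]
[[0.988, 0.151, -0.017], [0.013, 0.023, 1.0], [0.151, -0.988, 0.021]]
tilt 8.763727499930459 az 8.666684500161011 grasp [0.9386 0.1033 0.2985]
```

Request:
{"api": "send_rows", "payload": {"increments": [[[0.04, -0.004, 0.006, 0, 0.085], [0.04, -0.004, 0.006, 0, 0.085], [0.04, -0.004, 0.006, 0, 0.085], [0.04, -0.004, 0.006, 0, 0.085], [0.04, -0.004, 0.006, 0, 0.085]]]}}

```text
clock: 4.9
ee_pos: [0.9311, 0.108, 0.4779]
ee_rot: [0.711, -0.685, -0.116, -0.107]
force: [-0.1, -0.2, 0.4]
gripper_width: 0.0849
```

```bash
python3 st.py
```

```text
4.9 [-0.017, 0.989, 0.298, 0.043, 1.539, -1.594] [0.02, -0.08, -0.0, 0.04, -0.31, 0.02] [0.9311, 0.108, 0.4779] 0.08492432301578746 [-0.1 -0.2  0.4] [ 0.01  0.14 -0.01]
[[0.95, 0.311, -0.017], [0.006, 0.038, 0.999], [0.311, -0.95, 0.034]]
tilt 18.240424776336432 az 6.886218708208143 grasp [0.9793 0.1138 0.3307]
```

Request:
{"api": "send_rows", "payload": {"increments": [[[0.04, -0.002, 0.014, 0, 0.085], [0.04, -0.002, 0.014, 0, 0.085], [0.04, -0.002, 0.014, 0, 0.085], [0.04, -0.002, 0.014, 0, 0.085], [0.04, -0.002, 0.014, 0, 0.085]]]}}

```text
clock: 5.32
ee_pos: [0.9365, 0.1488, 0.5173]
ee_rot: [0.706, -0.668, -0.17, -0.164]
force: [0.0, -1.2, -0.9]
gripper_width: 0.0851
```

```bash
python3 st.py
```

```text
5.32 [0.026, 0.955, 0.298, 0.043, 1.41, -1.55] [0.1, -0.1, 0.0, -0.0, -0.29, 0.09] [0.9365, 0.1488, 0.5173] 0.08513030821847661 [ 0.  -1.2 -0.9] [-0.01  0.2  -0.  ]
[[0.888, 0.459, -0.022], [-0.004, 0.055, 0.998], [0.459, -0.887, 0.05]]
tilt 27.524205262175514 az 6.7900197128873785 grasp [1.0076 0.1573 0.3798]
```

Request:
{"api": "send_rows", "payload": {"increments": [[[-0.02, -0.01, -0.035, 0, 0.085], [-0.02, -0.01, -0.035, 0, 0.085], [-0.01, 0, -0.04, 0, 0.085], [-0.01, 0, -0.04, 0, 0.085], [0, 0, -0.04, 0, 0.085]]]}}

```text
clock: 5.73
ee_pos: [0.8809, -0.0242, 0.5016]
ee_rot: [0.707, -0.663, -0.184, -0.163]
force: [-0.5, 0.2, 0.1]
gripper_width: 0.0849
```

Request:
{"api": "send_rows", "payload": {"increments": [[[0, 0, -0.04, 0, 0.085], [0.0, 0, -0.04, 0, 0.085], [0.0, 0, -0.04, 0, 0.085]]]}}

```text
clock: 5.98
ee_pos: [0.8843, -0.147, 0.5032]
ee_rot: [0.705, -0.663, -0.189, -0.166]
force: [0.6, 0.6, 0.5]
gripper_width: 0.085
```

```bash
python3 st.py
```

```text
5.98 [-0.333, 0.751, 0.662, 0.233, 1.273, -1.954] [-0.57, 0.29, -0.46, 0.25, 0.24, -0.55] [0.8843, -0.147, 0.5032] 0.08501638486733812 [0.6 0.6 0.5] [-0.05  0.23  0.03]
[[0.874, 0.484, -0.047], [0.017, 0.067, 0.998], [0.486, -0.873, 0.05]]
tilt 29.242805515600466 az 7.835135625825866 grasp [ 0.9594 -0.1367  0.368 ]
```

Request:
{"api": "send_rows", "payload": {"increments": [[[0.035, 0.005, -0.015, 0, 0.085], [0.035, 0.005, -0.015, 0, 0.085], [0.035, 0.005, -0.015, 0, 0.085], [0.035, 0.0, -0.015, 0, 0.085], [0.035, 0.0, -0.015, 0, 0.085]]]}}

```text
clock: 6.4
ee_pos: [0.9369, -0.2066, 0.5098]
ee_rot: [0.696, -0.663, -0.199, -0.192]
force: [-0.2, -0.4, 0.0]
gripper_width: 0.0848
```

```bash
python3 st.py
```

```text
6.4 [-0.377, 0.969, 0.299, 0.248, 1.367, -1.946] [-0.1, -0.06, -0.01, 0.1, -0.27, -0.1] [0.9369, -0.2066, 0.5098] 0.08476744325408476 [-0.2 -0.4  0. ] [-0.03  0.28  0.01]
[[0.847, 0.531, -0.023], [-0.003, 0.048, 0.999], [0.531, -0.846, 0.042]]
tilt 32.21432382807494 az 5.175246362228211 grasp [ 1.0192 -0.1992  0.3787]
```

Request:
{"api": "send_rows", "payload": {"increments": [[[0.036, 0.0, -0.015, 0, 0.085], [0.036, 0.0, -0.015, 0, 0.085], [0.036, 0.0, -0.015, 0, 0.085]]]}}

```text
clock: 6.65
ee_pos: [0.9342, -0.2267, 0.5423]
ee_rot: [0.678, -0.661, -0.229, -0.225]
force: [-0.7, -0.4, -0.1]
gripper_width: 0.0848
```

```bash
python3 st.py; python3 - <<'E'
from h import *
for n in ['top','side']:
    p=imaging.get_image(n); save(p,n+'1')
E
```

```text
6.65 [-0.4, 0.942, 0.298, 0.272, 1.306, -1.968] [-0.09, -0.13, -0.01, 0.1, -0.23, -0.09] [0.9342, -0.2267, 0.5423] 0.0848121931486511 [-0.7 -0.4 -0.1] [-0.06  0.3   0.04]
[[0.794, 0.608, -0.013], [-0.002, 0.024, 1.0], [0.608, -0.794, 0.02]]
tilt 37.44696103450923 az 2.2627557827616065 grasp [ 1.0284 -0.2229  0.4192]
```

View pics/side1.png

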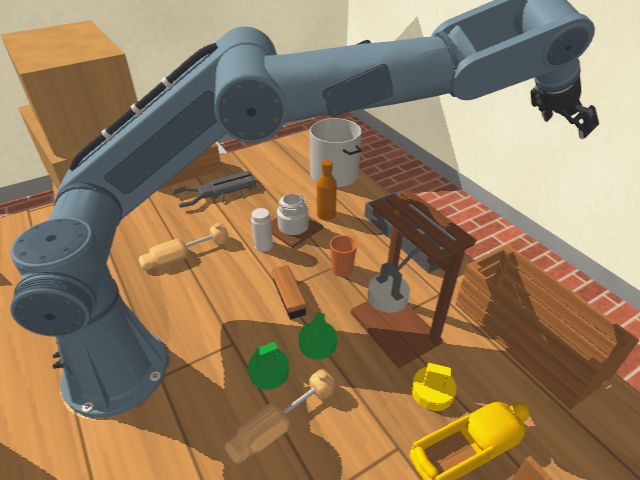

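Request:
{"api": "send_rows", "payload": {"increments": [[[-0.032, -0.024, 0, 0, 0.085], [-0.032, -0.024, 0, 0, 0.085], [-0.032, -0.024, 0, 0, 0.085], [-0.032, -0.024, 0, 0, 0.085], [-0.032, -0.024, 0, 0, 0.085]]]}}

```text
clock: 7.17
ee_pos: [0.7539, -0.2276, 0.5314]
ee_rot: [0.679, -0.661, -0.23, -0.222]
force: [0.1, -1.2, 1.5]
gripper_width: 0.085
```

Request:
{"api": "send_rows", "payload": {"increments": [[[-0.032, -0.024, 0, 0, 0.085], [-0.032, -0.024, 0, 0, 0.085], [-0.032, -0.024, 0, 0, 0.085], [-0.032, -0.024, 0, 0, 0.085], [-0.032, -0.024, 0, 0, 0.085]]]}}

```text
clock: 7.58
ee_pos: [0.5457, -0.2253, 0.5376]
ee_rot: [0.675, -0.662, -0.237, -0.224]
force: [-0.8, -1.8, 0.7]
gripper_width: 0.0851
```

```bash
python3 st.py
```

```text
7.58 [-0.698, -0.036, 1.633, 0.491, 1.074, -2.422] [-0.61, -1.08, 1.04, 0.29, 0.26, -0.64] [0.5457, -0.2253, 0.5376] 0.08508828794386296 [-0.8 -1.8  0.7] [0.02 0.27 0.  ]
[[0.788, 0.616, -0.024], [0.011, 0.024, 1.0], [0.616, -0.787, 0.012]]
tilt 38.04839923253655 az 2.272718883087962 grasp [ 0.6411 -0.2215  0.4156]
```

Request:
{"api": "send_rows", "payload": {"increments": [[[-0.032, -0.025, 0, 0, 0.085], [-0.032, -0.025, 0, 0, 0.085], [-0.04, 0.005, -0.006, 0, 0.085], [-0.04, 0.005, -0.006, 0, 0.085], [-0.03, 0.02, 0, 0, 0.085]]]}}

```text
clock: 8.0
ee_pos: [0.3911, -0.2366, 0.4612]
ee_rot: [-0.662, 0.669, 0.251, 0.227]
force: [0.6, -0.7, 0.2]
gripper_width: 0.0848
```

```bash
python3 st.py; python3 - <<'E'
from h import *
for n in ['top','side']:
    p=imaging.get_image(n); save(p,n+'2')
    for q in ['lid','handle_bar','shelf_edge','hook_seat','hook_tip']:
        print(n,q,[(round(d['confidence'],2),w(p,d['xyz']).round(3).tolist()) for d in spotter.tip_of(q,p) if w(p,d['xyz'])[2]>.1])
E
```

```text
8.0 [-0.985, -0.313, 2.025, 0.639, 1.099, -2.794] [-0.29, 0.0, 0.82, 0.34, -0.56, -0.82] [0.3911, -0.2366, 0.4612] 0.08484574523842459 [ 0.6 -0.7  0.2] [-0.02  0.27 -0.01]
[[0.771, 0.636, -0.029], [0.035, 0.003, 0.999], [0.636, -0.772, -0.02]]
tilt 39.51100058949278 az 0.23212252219626173 grasp [ 0.4897 -0.2362  0.3416]
top lid [(0.67, [0.568, -0.233, 0.134])]
top handle_bar [(0.79, [0.57, -0.234, 0.224])]
top shelf_edge [(0.89, [0.574, -0.23, 0.316])]
top hook_seat [(0.57, [0.561, -0.229, 0.22])]
top hook_tip [(0.58, [0.538, -0.23, 0.237])]
side lid [(0.91, [0.57, -0.231, 0.133])]
side handle_bar [(0.82, [0.566, -0.229, 0.217]), (0.56, [0.542, -0.229, 0.233])]
side shelf_edge [(0.69, [0.574, -0.231, 0.309])]
side hook_seat [(0.65, [0.563, -0.23, 0.218])]
side hook_tip [(0.65, [0.543, -0.23, 0.234]), (0.55, [0.565, -0.231, 0.132])]
```

View pics/side2.png

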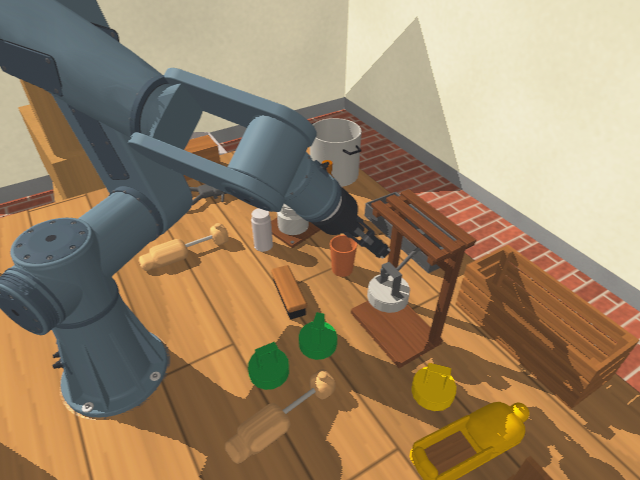

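View pics/top2.png

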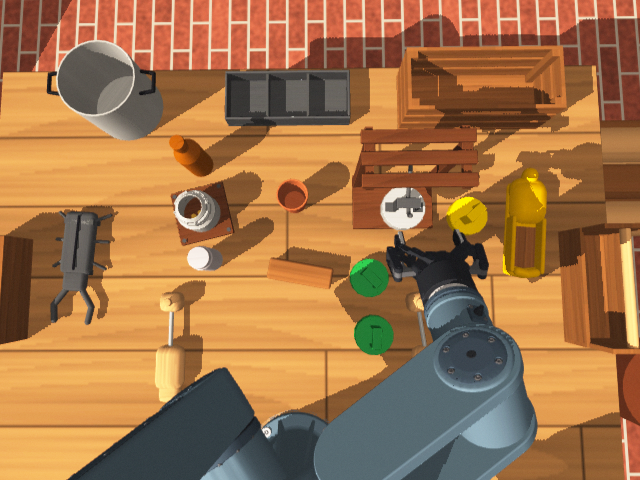

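Request:
{"api": "send_rows", "payload": {"increments": [[[-0.027, 0.02, 0.004, 0, 0.085], [0, 0.035, 0, 0, 0.085], [0, 0.03, 0, 0, 0.085], [0, 0.03, 0, 0, 0.085], [0, 0.0, 0, 0, 0.085]]]}}

```text
clock: 9.02
ee_pos: [0.4478, -0.2333, 0.3518]
ee_rot: [-0.663, 0.669, 0.25, 0.226]
force: [-0.7, 0.2, -0.4]
gripper_width: 0.0851
```

```bash
cat >> st.py <<'E'
import sys
if len(sys.argv)>3:
    t=np.array([float(a) for a in sys.argv[1:4]]); print('delta tool',(M.T@(t-(s['ee_pos']+.155*y))).round(4))
E
python3 st.py .566 -.232 .207
```

```text
9.02 [-0.862, -0.062, 2.049, 0.73, 0.812, -2.893] [-0.0, -0.06, -0.01, -0.03, 0.06, 0.02] [0.4478, -0.2333, 0.3518] 0.0850714337107579 [-0.7  0.2 -0.4] [0.03 0.31 0.01]
[[0.772, 0.635, -0.029], [0.035, 0.003, 0.999], [0.634, -0.773, -0.02]]
tilt 39.39631759948436 az 0.2845399531299853 grasp [ 0.5462 -0.2328  0.2321]
delta tool [-0.0006  0.0319  0.0007]
```

Request:
{"api": "send_rows", "payload": {"increments": [[[0, 0.02, 0, 0, 0.085], [0, 0.012, 0, 0, 0.085], [0, 0, 0, 0, 0.085]]]}}

```text
clock: 9.27
ee_pos: [0.4699, -0.2329, 0.326]
ee_rot: [-0.664, 0.668, 0.25, 0.225]
force: [-0.0, -0.5, -0.6]
gripper_width: 0.0849
```

```bash
python3 st.py .566 -.232 .207; python3 - <<'E'
from h import *
o=[]
for n,(a,b) in {'top':(180,350),'side':(210,330)}.items():
    p=imaging.get_image(n); o.append(cv2.resize(p['img'][a:a+120,b:b+150],None,fx=2.6,fy=2.6))
save({'img':np.hstack(o)},'z3')
E
```

```text
9.27 [-0.823, 0.025, 2.024, 0.763, 0.745, -2.916] [0.0, -0.01, -0.0, -0.02, 0.03, 0.01] [0.4699, -0.2329, 0.326] 0.08486532779911056 [-0.  -0.5 -0.6] [-0.05  0.33  0.01]
[[0.773, 0.634, -0.031], [0.035, 0.006, 0.999], [0.634, -0.774, -0.017]]
tilt 39.32984230800762 az 0.563142989697959 grasp [ 0.5682 -0.2319  0.2061]
delta tool [-0.0011 -0.0021 -0.    ]
```

View pics/z3.png

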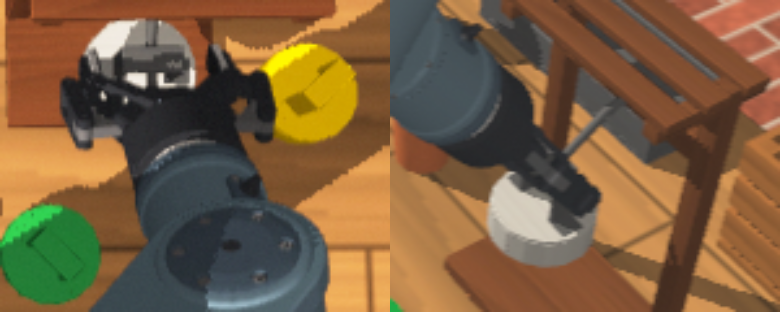

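Request:
{"api": "send_rows", "payload": {"increments": [[[0, 0, 0, 0, 0.06], [0, 0, 0, 0, 0.045], [0, 0, 0, 0, 0.035], [0, 0, 0, 0, 0.03], [0, 0, 0, 0, 0.03]]]}}

```text
clock: 9.78
ee_pos: [0.4686, -0.2341, 0.3322]
ee_rot: [-0.661, 0.669, 0.253, 0.227]
force: [0.1, -0.3, -2.1]
gripper_width: 0.0449
```

Request:
{"api": "send_rows", "payload": {"increments": [[[0, 0, 0, 0, 0.03], [0, 0, 0, 0, 0.03]]]}}

```text
clock: 9.95
ee_pos: [0.4681, -0.2341, 0.3323]
ee_rot: [-0.661, 0.67, 0.253, 0.227]
force: [-0.0, 0.0, -1.8]
gripper_width: 0.0446
```

```bash
python3 st.py
```

```text
9.95 [-0.827, 0.011, 2.025, 0.76, 0.751, -2.914] [-0.0, -0.0, 0.01, -0.0, 0.0, 0.0] [0.4681, -0.2341, 0.3323] 0.044589345960402225 [-0.   0.  -1.8] [0.02 0.52 0.01]
[[0.769, 0.638, -0.03], [0.039, 0.0, 0.999], [0.637, -0.77, -0.024]]
tilt 39.64015266315977 az 0.028697859608809297 grasp [ 0.567  -0.234   0.2129]
```

Request:
{"api": "send_rows", "payload": {"increments": [[[0.0085, -0.0105, 0, 0, 0.03], [0.0085, -0.0105, 0, 0, 0.03], [0, 0, 0, 0, 0.03]]]}}

```text
clock: 10.2
ee_pos: [0.467, -0.2329, 0.358]
ee_rot: [-0.662, 0.669, 0.251, 0.226]
force: [0.7, -0.4, -2.3]
gripper_width: 0.0449
```

```bash
python3 st.py; python3 - <<'E'
from h import *
o=[]
for n,(a,b) in {'top':(180,350),'side':(210,330)}.items():
    p=imaging.get_image(n); o.append(cv2.resize(p['img'][a:a+120,b:b+150],None,fx=2.6,fy=2.6))
    for q in ['lid','handle_bar']:
        print(n,q,[(round(d['confidence'],2),w(p,d['xyz']).round(3).tolist()) for d in spotter.tip_of(q,p) if w(p,d['xyz'])[2]>.1])
save({'img':np.hstack(o)},'z4')
E
```

```text
10.2 [-0.827, -0.032, 2.007, 0.714, 0.799, -2.85] [-0.0, 0.03, 0.03, 0.01, -0.03, -0.03] [0.467, -0.2329, 0.358] 0.04494341849962508 [ 0.7 -0.4 -2.3] [-0.06  0.47 -0.02]
[[0.772, 0.635, -0.03], [0.037, 0.003, 0.999], [0.635, -0.772, -0.021]]
tilt 39.4270070551456 az 0.24837325250116093 grasp [ 0.5654 -0.2325  0.2383]
top lid [(0.68, [0.563, -0.237, 0.161])]
top handle_bar [(0.86, [0.568, -0.233, 0.245]), (0.29, [0.576, -0.232, 0.315])]
side lid [(0.62, [0.563, -0.236, 0.156])]
side handle_bar [(0.61, [0.565, -0.233, 0.157]), (0.6, [0.564, -0.229, 0.241])]
```

View pics/z4.png

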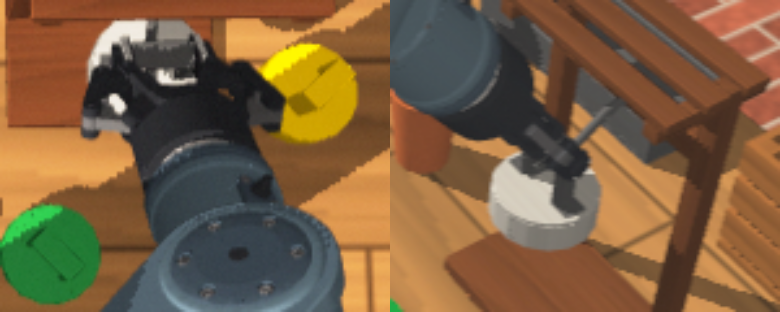

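Request:
{"api": "send_rows", "payload": {"increments": [[[0.003, -0.004, 0, 0, 0.03], [-0.012, -0.01, 0, 0, 0.03], [-0.014, -0.011, 0, 0, 0.03], [-0.015, -0.0125, 0, 0, 0.03], [-0.016, -0.013, 0, 0, 0.03]]]}}

```text
clock: 10.92
ee_pos: [0.3925, -0.234, 0.3594]
ee_rot: [-0.665, 0.667, 0.25, 0.224]
force: [-0.4, -0.0, -1.7]
gripper_width: 0.045
```

Request:
{"api": "send_rows", "payload": {"increments": [[[-0.019, -0.016, 0, 0, 0.03], [-0.019, -0.016, 0, 0, 0.03], [0, 0, 0, 0, 0.03]]]}}

```text
clock: 11.17
ee_pos: [0.3392, -0.235, 0.3598]
ee_rot: [-0.665, 0.667, 0.25, 0.223]
force: [0.3, 0.2, -3.0]
gripper_width: 0.045
```

```bash
python3 st.py; python3 - <<'E'
from h import *
for n in ['top','side']:
    p=imaging.get_image(n); save(p,n+'3')
    for q in ['lid','handle_bar']:
        print(n,q,[(round(d['confidence'],2),w(p,d['xyz']).round(3).tolist()) for d in spotter.tip_of(q,p) if w(p,d['xyz'])[2]>.1])
E
```

```text
11.17 [-1.114, -0.305, 2.23, 0.732, 1.022, -3.057] [0.03, 0.02, -0.03, 0.02, -0.04, 0.04] [0.3392, -0.235, 0.3598] 0.04503173800503197 [ 0.3  0.2 -3. ] [-0.    0.51 -0.04]
[[0.776, 0.63, -0.034], [0.036, 0.01, 0.999], [0.63, -0.776, -0.016]]
tilt 39.07077807538562 az 0.8760694354428934 grasp [ 0.4369 -0.2335  0.2394]
top lid [(0.73, [0.434, -0.236, 0.161])]
top handle_bar [(0.75, [0.438, -0.236, 0.251])]
side lid [(0.58, [0.439, -0.235, 0.161])]
side handle_bar [(0.76, [0.438, -0.234, 0.244])]
```

View pics/side3.png

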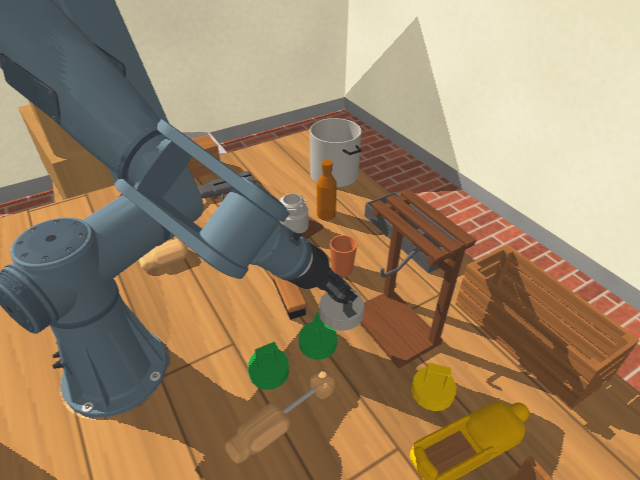

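Request:
{"api": "send_rows", "payload": {"increments": [[[0.01, 0.006, 0.03, 0, 0.03], [0.0105, 0.007, 0.037, 0, 0.03], [0.0105, 0.0075, 0.0385, 0, 0.03], [0.0105, 0.0075, 0.0385, 0, 0.03], [0.0105, 0.0075, 0.0385, 0, 0.03]]]}}

```text
clock: 11.88
ee_pos: [0.4017, -0.0516, 0.3647]
ee_rot: [-0.663, 0.668, 0.248, 0.229]
force: [0.7, -1.0, -2.4]
gripper_width: 0.0451
```

```bash
python3 st.py .578 .229 .235
```

```text
11.88 [-0.551, -0.406, 2.288, 0.53, 0.722, -2.458] [1.66, 0.12, -0.09, -0.88, -0.88, 1.9] [0.4017, -0.0516, 0.3647] 0.045125449684782146 [ 0.7 -1.  -2.4] [-0.03  0.55 -0.05]
[[0.772, 0.635, -0.023], [0.029, 0.002, 1.0], [0.635, -0.773, -0.017]]
tilt 39.40864287708561 az 0.15627969526130073 grasp [ 0.5001 -0.0514  0.2449]
delta tool [0.0619 0.0576 0.2786]
```

Request:
{"api": "send_rows", "payload": {"increments": [[[0.009, 0.008, 0.0385, 0, 0.03], [0.009, 0.008, 0.0385, 0, 0.03], [0.009, 0.008, 0.0385, 0, 0.03], [0.009, 0.008, 0.0385, 0, 0.03], [0.009, 0.008, 0.0385, 0, 0.03]]]}}

```text
clock: 12.3
ee_pos: [0.4523, 0.1334, 0.3613]
ee_rot: [-0.665, 0.665, 0.252, 0.227]
force: [-0.0, -1.4, -2.2]
gripper_width: 0.0452
```

```bash
python3 st.py .578 .229 .235
```

```text
12.3 [0.039, -0.187, 2.139, -0.029, 0.498, -1.549] [1.17, 0.69, -0.53, -1.49, -0.19, 2.18] [0.4523, 0.1334, 0.3613] 0.04516890533473992 [-0.  -1.4 -2.2] [-0.05  0.54 -0.07]
[[0.769, 0.638, -0.033], [0.033, 0.011, 0.999], [0.638, -0.77, -0.013]]
tilt 39.654717679944646 az 0.9782100672896027 grasp [0.5512 0.1351 0.242 ]
delta tool [0.0193 0.0235 0.0931]
```

Request:
{"api": "send_rows", "payload": {"increments": [[[0.007, 0.008, 0.035, 0, 0.03], [0.007, 0.008, 0.033, 0, 0.03], [0.005, 0.006, 0.02, 0, 0.03], [0, 0, 0, 0, 0.03]]]}}

```text
clock: 12.63
ee_pos: [0.4782, 0.2365, 0.3541]
ee_rot: [0.668, -0.662, -0.256, -0.223]
force: [0.7, 0.4, -1.6]
gripper_width: 0.045
```

```bash
python3 st.py .578 .229 .235;python3 - <<'E'
from h import *
for n in ['top','side']:
    p=imaging.get_image(n); save(p,n+'4')
    for q in ['lid','handle_bar','neck_rim','tub','thread_top','lid_lugs']:
        print(n,q,[(round(d['confidence'],2),w(p,d['xyz']).round(3).tolist()) for d in spotter.tip_of(q,p) if w(p,d['xyz'])[1]>.1])
E
```

```text
12.63 [0.279, -0.004, 1.989, -0.325, 0.501, -1.108] [0.04, 0.02, -0.0, 0.02, 0.01, -0.03] [0.4782, 0.2365, 0.3541] 0.04503683199779879 [ 0.7  0.4 -1.6] [ 0.01  0.49 -0.  ]
[[0.769, 0.638, -0.046], [0.041, 0.023, 0.999], [0.638, -0.77, -0.008]]
tilt 39.64396293500552 az 2.0996444022966037 grasp [0.577  0.2401 0.2347]
delta tool [ 0.0005  0.0002 -0.0112]
top lid [(0.62, [0.576, 0.239, 0.158])]
top handle_bar [(0.63, [0.58, 0.237, 0.245])]
top neck_rim [(0.55, [0.576, 0.228, 0.113])]
top tub [(0.79, [0.576, 0.226, -0.002])]
top thread_top [(0.69, [0.58, 0.227, 0.101])]
top lid_lugs [(0.93, [0.579, 0.237, 0.162]), (0.44, [0.58, 0.228, 0.109])]
side lid [(0.86, [0.58, 0.231, 0.157])]
side handle_bar [(0.69, [0.578, 0.235, 0.238])]
side neck_rim [(0.79, [0.579, 0.229, 0.108])]
side tub [(0.98, [0.583, 0.229, 0.001])]
side thread_top [(0.94, [0.583, 0.23, 0.099]), (0.27, [0.58, 0.229, 0.11])]
side lid_lugs [(0.92, [0.575, 0.235, 0.161])]
```

View pics/side4.png

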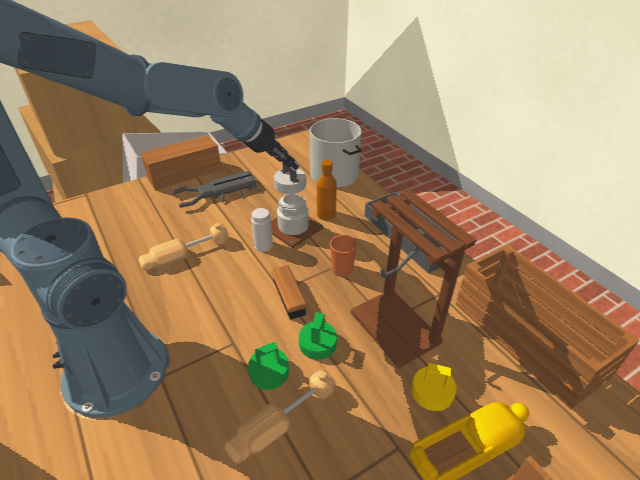

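View pics/top4.png

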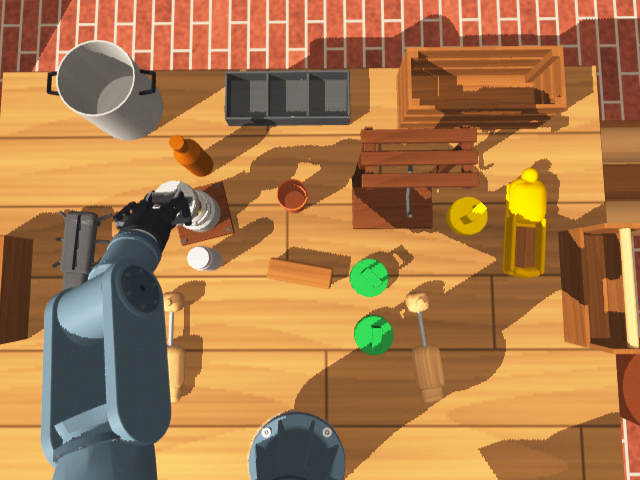

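Request:
{"api": "send_rows", "payload": {"increments": [[[-0.009, 0.012, -0.008, 0, 0.03], [-0.01, 0.012, 0, 0, 0.03], [-0.009, 0.011, 0, 0, 0.03], [0, 0, 0, 0, 0.03]]]}}

```text
clock: 13.67
ee_pos: [0.4799, 0.2227, 0.3111]
ee_rot: [0.666, -0.662, -0.256, -0.228]
force: [-1.4, 0.0, -2.3]
gripper_width: 0.0451
```

```bash
python3 st.py .579 .2315 .187;python3 - <<'E'
from h import *
o=[]
for n,(a,b) in {'top':(150,120),'side':(150,220)}.items():
    p=imaging.get_image(n);o.append(cv2.resize(p['img'][a:a+120,b:b+150],None,fx=2.6,fy=2.6))
    for q in ['lid','handle_bar','lid_lugs']:
        print(n,q,[(round(d['confidence'],2),w(p,d['xyz']).round(3).tolist()) for d in spotter.tip_of(q,p) if w(p,d['xyz'])[1]>.1])
save({'img':np.hstack(o)},'z5')
E
```

```text
13.67 [0.249, 0.054, 2.033, -0.373, 0.393, -1.067] [-0.0, -0.03, -0.02, 0.03, 0.02, -0.03] [0.4799, 0.2227, 0.3111] 0.04510542728144464 [-1.4  0.  -2.3] [-0.    0.61 -0.05]
[[0.765, 0.642, -0.04], [0.036, 0.019, 0.999], [0.643, -0.766, -0.008]]
tilt 39.98606582658458 az 1.7227443772028013 grasp [0.5795 0.2257 0.1923]
delta tool [-0.0036  0.0039  0.0059]
top lid []
top handle_bar [(0.79, [0.577, 0.223, 0.203])]
top lid_lugs [(0.7, [0.583, 0.222, 0.121])]
side lid [(0.73, [0.585, 0.227, 0.119])]
side handle_bar [(0.71, [0.586, 0.229, 0.203])]
side lid_lugs [(0.64, [0.583, 0.228, 0.124])]
```

View pics/z5.png

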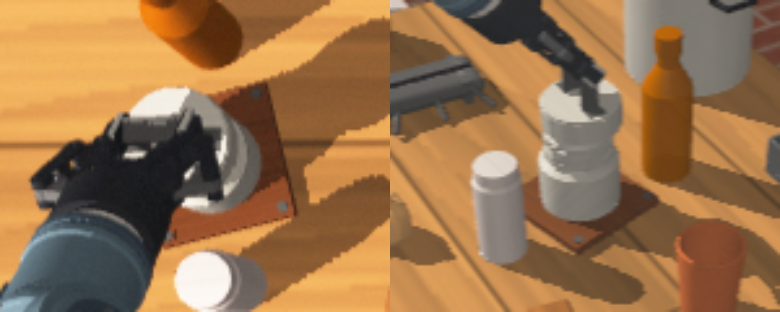

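Request:
{"api": "send_rows", "payload": {"increments": [[[-0.002, 0.002, 0.0045, 0, 0.03], [-0.005, 0.005, 0, 0, 0.03], [0, 0, 0, 0, 0.03]]]}}

```text
clock: 14.32
ee_pos: [0.4807, 0.2281, 0.3063]
ee_rot: [0.666, -0.66, -0.259, -0.231]
force: [-1.2, -1.1, -2.6]
gripper_width: 0.045
```

```bash
python3 st.py .579 .2305 .18
```

```text
14.32 [0.261, 0.069, 2.031, -0.411, 0.375, -1.021] [0.01, -0.02, -0.02, 0.01, 0.01, -0.02] [0.4807, 0.2281, 0.3063] 0.044975378451165296 [-1.2 -1.1 -2.6] [0.   0.58 0.01]
[[0.759, 0.65, -0.041], [0.035, 0.022, 0.999], [0.65, -0.76, -0.006]]
tilt 40.55768772494182 az 1.9421120451224418 grasp [0.5814 0.2315 0.1885]
delta tool [-0.0074  0.0049 -0.0009]
```

Request:
{"api": "send_rows", "payload": {"increments": [[[-0.004, 0.005, -0.001, 0, 0.03], [-0.004, 0.005, 0, 0, 0.03], [0, 0, 0, 0, 0.03]]]}}

```text
clock: 14.57
ee_pos: [0.482, 0.2274, 0.2943]
ee_rot: [0.666, -0.659, -0.261, -0.232]
force: [-2.7, 0.1, -3.9]
gripper_width: 0.0449
```

```bash
python3 st.py .579 .2305 .178;python3 - <<'E'
from h import *
o=[]
for n,(a,b) in {'top':(150,120),'side':(150,220)}.items():
    p=imaging.get_image(n);o.append(cv2.resize(p['img'][a:a+120,b:b+150],None,fx=2.6,fy=2.6))
    for q in ['lid','handle_bar','lid_lugs']:
        print(n,q,[(round(d['confidence'],2),w(p,d['xyz']).round(3).tolist()) for d in spotter.tip_of(q,p) if w(p,d['xyz'])[1]>.1])
save({'img':np.hstack(o)},'z6')
E
```

```text
14.57 [0.258, 0.092, 2.037, -0.442, 0.342, -0.99] [-0.0, -0.0, 0.0, 0.01, 0.01, -0.02] [0.482, 0.2274, 0.2943] 0.04493368803841662 [-2.7  0.1 -3.9] [-0.03  1.02  0.05]
[[0.756, 0.653, -0.042], [0.035, 0.024, 0.999], [0.654, -0.757, -0.005]]
tilt 40.82481858444655 az 2.0883950747534796 grasp [0.5833 0.2311 0.177 ]
delta tool [-0.0026 -0.0036 -0.0004]
top lid [(0.62, [0.584, 0.226, 0.099])]
top handle_bar [(0.97, [0.587, 0.229, 0.184])]
top lid_lugs [(0.82, [0.585, 0.229, 0.107])]
side lid [(0.73, [0.58, 0.23, 0.096])]
side handle_bar [(0.94, [0.584, 0.235, 0.182]), (0.3, [0.584, 0.23, 0.099])]
side lid_lugs [(0.93, [0.578, 0.232, 0.104])]
```

View pics/z6.png

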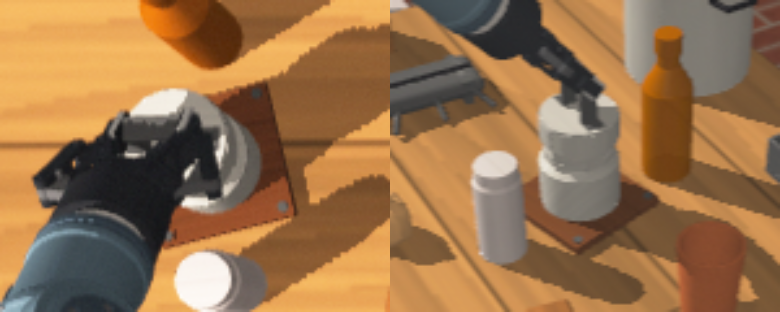

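Request:
{"api": "send_rows", "payload": {"increments": [[[-0.0025, -0.001, 0, 0, 0.03], [0, 0, 0, 0, 0.03]]]}}

```text
clock: 15.13
ee_pos: [0.4798, 0.2274, 0.2947]
ee_rot: [0.666, -0.658, -0.262, -0.233]
force: [0.0, 0.5, -2.1]
gripper_width: 0.0451
```

```bash
python3 st.py .579 .2305 .178
```

```text
15.13 [0.259, 0.087, 2.043, -0.447, 0.34, -0.984] [-0.0, 0.0, -0.02, 0.0, -0.01, -0.01] [0.4798, 0.2274, 0.2947] 0.04514249413794951 [ 0.   0.5 -2.1] [-0.01  0.52 -0.03]
[[0.754, 0.655, -0.042], [0.035, 0.024, 0.999], [0.655, -0.755, -0.004]]
tilt 40.95857672340366 az 2.13997388575274 grasp [0.5813 0.2312 0.1776]
delta tool [-0.0015 -0.0019 -0.0006]
```

Request:
{"api": "send_rows", "payload": {"increments": [[[-0.001, 0.001, 0, 0, 0.03], [0, 0, 0, 0, 0.05], [0, 0, 0, 0, 0.06], [0, 0, 0, 0, 0.085], [0, 0, 0, 0, 0.085]]]}}

```text
clock: 15.55
ee_pos: [0.482, 0.2281, 0.2969]
ee_rot: [0.666, -0.656, -0.265, -0.236]
force: [0.7, 0.7, -0.2]
gripper_width: 0.0816
```

```bash
python3 st.py .579 .2305 .178;python3 - <<'E'
from h import *
o=[]
for n,(a,b) in {'top':(150,120),'side':(150,220)}.items():
    p=imaging.get_image(n);o.append(cv2.resize(p['img'][a:a+120,b:b+150],None,fx=2.6,fy=2.6))
save({'img':np.hstack(o)},'z7')
E
```

```text
15.55 [0.259, 0.087, 2.039, -0.452, 0.333, -0.979] [-0.0, -0.01, -0.01, -0.0, -0.0, 0.0] [0.482, 0.2281, 0.2969] 0.0816499712173731 [ 0.7  0.7 -0.2] [ 0.03  0.31 -0.02]
[[0.748, 0.662, -0.044], [0.034, 0.028, 0.999], [0.663, -0.749, -0.002]]
tilt 41.52562414349742 az 2.38609214674103 grasp [0.5847 0.2324 0.1808]
delta tool [-0.0062 -0.0017 -0.0016]
```

View pics/z7.png

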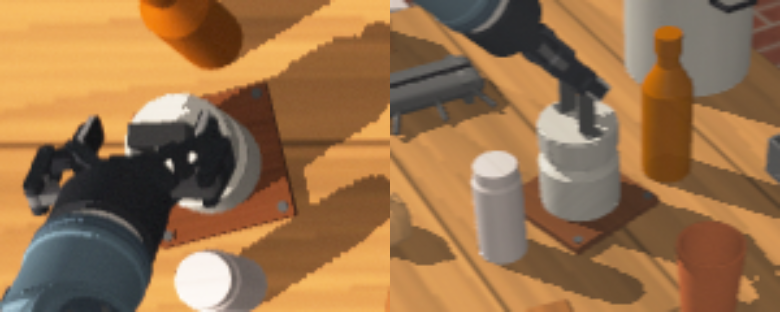

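Request:
{"api": "send_rows", "payload": {"increments": [[[0, -0.03, 0, 0, 0.085], [0, -0.04, 0, 0, 0.085], [0, -0.04, 0, 0, 0.085], [0.01, -0.035, -0.01, 0, 0.085], [0.01, -0.03, -0.02, 0, 0.085]]]}}

```text
clock: 16.07
ee_pos: [0.3797, 0.1943, 0.4359]
ee_rot: [0.668, -0.66, -0.259, -0.227]
force: [1.2, -0.7, 2.0]
gripper_width: 0.0848
```

```bash
python3 st.py;python3 - <<'E'
from h import *
o=[]
for n,(a,b) in {'top':(150,120),'side':(150,220)}.items():
    p=imaging.get_image(n);o.append(cv2.resize(p['img'][a:a+120,b:b+150],None,fx=2.6,fy=2.6))
    for q in ['lid','handle_bar','lid_lugs']:
        print(n,q,[(round(d['confidence'],2),w(p,d['xyz']).round(3).tolist()) for d in spotter.tip_of(q,p) if w(p,d['xyz'])[1]>.1])
save({'img':np.hstack(o)},'z8')
E
```

```text
16.07 [0.238, -0.399, 2.138, -0.194, 0.72, -1.28] [-0.62, -1.19, 0.08, 0.92, 0.96, -1.37] [0.3797, 0.1943, 0.4359] 0.0848357318155021 [ 1.2 -0.7  2. ] [0.02 0.23 0.03]
[[0.763, 0.645, -0.046], [0.039, 0.026, 0.999], [0.646, -0.764, -0.006]]
tilt 40.225326995207965 az 2.2679480947567883 grasp [0.4797 0.1982 0.3176]
top lid []
top handle_bar [(0.66, [0.581, 0.225, 0.175])]
top lid_lugs [(0.75, [0.581, 0.228, 0.096])]
side lid [(0.68, [0.583, 0.229, 0.09])]
side handle_bar [(0.93, [0.582, 0.232, 0.174])]
side lid_lugs [(0.86, [0.58, 0.232, 0.094])]
```

View pics/z8.png

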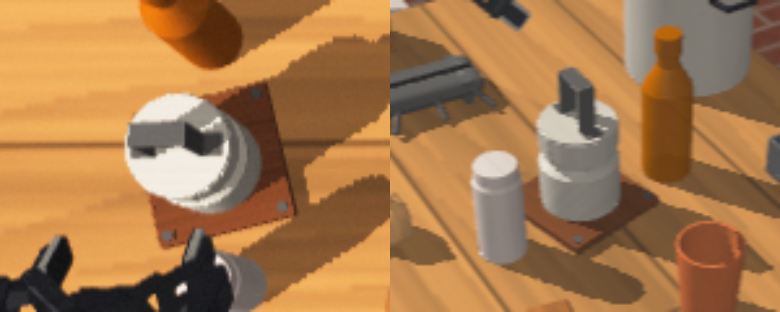

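Request:
{"api": "send_rows", "payload": {"increments": [[[-0.013, -0.03, -0.023, 0, 0.085], [-0.013, -0.03, -0.023, 0, 0.085], [-0.02, -0.025, -0.02, 0, 0.085], [-0.025, -0.02, 0, 0, 0.085], [-0.025, -0.02, 0, 0, 0.085]]]}}

```text
clock: 16.88
ee_pos: [0.2539, 0.1355, 0.454]
ee_rot: [-0.668, 0.675, 0.234, 0.206]
force: [-0.4, 0.3, -0.5]
gripper_width: 0.085
```

```bash
python3 st.py
```

```text
16.88 [0.099, -0.891, 2.331, -0.063, 1.072, -1.502] [1.16, 0.01, -0.08, -1.01, 0.17, 1.46] [0.2539, 0.1355, 0.454] 0.08503916748427967 [-0.4  0.3 -0.5] [0.09 0.35 0.04]
[[0.806, 0.591, -0.035], [0.041, 0.003, 0.999], [0.591, -0.807, -0.022]]
tilt 36.23880139910519 az 0.2961072392219662 grasp [0.3456 0.136  0.329 ]
```

Request:
{"api": "send_rows", "payload": {"increments": [[[-0.035, -0.01, 0, 0, 0.085], [-0.035, -0.01, 0, 0, 0.085], [-0.035, -0.01, 0, 0, 0.085], [-0.035, -0.01, 0, 0, 0.085]]]}}

```text
clock: 17.22
ee_pos: [0.1576, 0.1902, 0.3996]
ee_rot: [-0.653, 0.697, 0.214, 0.206]
force: [-1.0, 0.1, -0.9]
gripper_width: 0.0847
```

```bash
python3 st.py
```

```text
17.22 [0.62, -0.89, 2.431, -0.423, 1.154, -0.877] [1.82, -0.0, 0.33, -1.0, 0.5, 2.03] [0.1576, 0.1902, 0.3996] 0.08472584026885062 [-1.   0.1 -0.9] [0.05 0.32 0.02]
[[0.823, 0.568, 0.008], [0.029, -0.056, 0.998], [0.567, -0.821, -0.062]]
tilt 34.80556222410583 az -5.613426092270117 grasp [0.2457 0.1815 0.2723]
```

Request:
{"api": "send_rows", "payload": {"increments": [[[0.025, -0.003, -0.025, 0, 0.085], [0.03, -0.003, -0.028, 0, 0.085], [0.03, -0.003, -0.025, 0, 0.085], [0.03, -0.003, 0, 0, 0.085]]]}}

```text
clock: 17.55
ee_pos: [0.2342, 0.1749, 0.4646]
ee_rot: [-0.664, 0.689, 0.248, 0.151]
force: [0.5, -0.6, 1.4]
gripper_width: 0.085
```

```bash
python3 st.py
```

```text
17.55 [0.314, -0.817, 2.274, -0.181, 1.138, -1.37] [0.05, 0.99, -0.78, 0.1, -0.21, -0.07] [0.2342, 0.1749, 0.4646] 0.08504027338865029 [ 0.5 -0.6  1.4] [-0.04  0.25 -0.01]
[[0.831, 0.543, -0.121], [0.141, 0.005, 0.99], [0.538, -0.84, -0.073]]
tilt 32.894591569216885 az 0.4875295302089101 grasp [0.3184 0.1756 0.3344]
```

Request:
{"api": "send_rows", "payload": {"increments": [[[0.01, 0.005, -0.028, 7, 0.085], [0.01, 0.005, -0.026, 0, 0.085], [0, 0, 0, 0, 0.085]]]}}

```text
clock: 17.8
ee_pos: [0.2644, 0.1262, 0.4689]
ee_rot: [0.681, -0.677, -0.21, -0.184]
force: [0.8, -0.1, 0.0]
gripper_width: 0.0852
```

```bash
python3 st.py
```

```text
17.8 [0.033, -0.856, 2.279, -0.003, 1.154, -1.575] [0.17, 0.06, -0.0, -0.03, 0.0, 0.21] [0.2644, 0.1262, 0.4689] 0.08521943541397345 [ 0.8 -0.1  0. ] [ 0.05  0.26 -0.  ]
[[0.844, 0.535, -0.036], [0.033, 0.015, 0.999], [0.535, -0.845, -0.005]]
tilt 32.37382532452043 az 1.6146547445980013 grasp [0.3474 0.1285 0.338 ]
```

Request:
{"api": "send_rows", "payload": {"increments": [[[-0.034, -0.02, -0.006, 0, 0.085], [-0.034, -0.02, 0, 0, 0.085]]]}}

```text
clock: 17.97
ee_pos: [0.2266, 0.1491, 0.4669]
ee_rot: [-0.673, 0.691, 0.19, 0.182]
force: [0.2, 1.1, -0.6]
gripper_width: 0.0849
```

```bash
python3 st.py
```

```text
17.97 [0.206, -0.891, 2.291, -0.134, 1.226, -1.365] [1.53, 0.0, -0.01, -1.01, 0.36, 1.74] [0.2266, 0.1491, 0.4669] 0.08493142577890603 [ 0.2  1.1 -0.6] [0.04 0.22 0.03]
[[0.862, 0.507, -0.004], [0.018, -0.022, 1.0], [0.507, -0.862, -0.028]]
tilt 30.511212362978508 az -2.482700787468152 grasp [0.3052 0.1457 0.3334]
```

Request:
{"api": "send_rows", "payload": {"increments": [[[-0.02, -0.012, -0.034, 0, 0.085], [-0.03, -0.018, -0.02, 0, 0.085]]]}}

```text
clock: 18.13
ee_pos: [0.2151, 0.1505, 0.4706]
ee_rot: [-0.664, 0.707, 0.177, 0.167]
force: [0.8, 0.4, -0.6]
gripper_width: 0.0852
```

```bash
python3 st.py
```

```text
18.13 [0.248, -0.89, 2.278, -0.177, 1.291, -1.329] [1.07, -0.0, -0.08, -0.57, 0.51, 0.99] [0.2151, 0.1505, 0.4706] 0.08518320806937857 [ 0.8  0.4 -0.6] [0.07 0.2  0.02]
[[0.882, 0.471, 0.001], [0.028, -0.055, 0.998], [0.471, -0.88, -0.062]]
tilt 28.33619112761369 az -6.675074675110499 grasp [0.2882 0.142  0.3342]
```

Request:
{"api": "send_rows", "payload": {"increments": [[[0.02, 0.012, -0.03, 0, 0.085], [0.02, 0.012, -0.034, 0, 0.085], [0.0, 0.0, 0, 0, 0.085]]]}}

```text
clock: 18.38
ee_pos: [0.2516, 0.1125, 0.4699]
ee_rot: [-0.672, 0.699, 0.201, 0.138]
force: [-0.2, -0.2, -0.1]
gripper_width: 0.0848
```

```bash
python3 st.py
```

```text
18.38 [-0.016, -0.887, 2.277, -0.009, 1.266, -1.677] [0.44, 0.02, 0.02, -0.05, 0.02, 0.25] [0.2516, 0.1125, 0.4699] 0.08478534557261101 [-0.2 -0.2 -0.1] [-0.02  0.25 -0.04]
[[0.881, 0.467, -0.076], [0.095, -0.016, 0.995], [0.463, -0.884, -0.059]]
tilt 27.82833411406364 az -2.0198233490744637 grasp [0.3239 0.1099 0.3328]
```

Request:
{"api": "send_rows", "payload": {"increments": [[[-0.033, -0.016, -0.018, 0, 0.085], [-0.033, -0.016, -0.018, 0, 0.085], [-0.033, -0.016, -0.018, 0, 0.085]]]}}

```text
clock: 18.63
ee_pos: [0.237, 0.11, 0.4754]
ee_rot: [-0.662, 0.721, 0.167, 0.118]
force: [-0.1, -0.4, 0.2]
gripper_width: 0.0851
```

```bash
python3 st.py
```

```text
18.63 [0.01, -0.89, 2.259, -0.072, 1.365, -1.631] [0.18, -0.0, -0.11, -0.28, 0.44, 0.23] [0.237, 0.11, 0.4754] 0.0851326042391701 [-0.1 -0.4  0.2] [ 0.09  0.18 -0.02]
[[0.917, 0.397, -0.051], [0.085, -0.067, 0.994], [0.391, -0.916, -0.095]]
tilt 23.718093160543784 az -9.550201521989615 grasp [0.2985 0.0996 0.3335]
```

Request:
{"api": "send_rows", "payload": {"increments": [[[-0.034, -0.014, -0.008, 0, 0.085], [-0.034, -0.014, -0.008, 0, 0.085], [-0.034, -0.014, -0.008, 0, 0.085]]]}}

```text
clock: 18.88
ee_pos: [0.1944, 0.1416, 0.4817]
ee_rot: [-0.648, 0.742, 0.139, 0.104]
force: [0.2, -0.2, 0.4]
gripper_width: 0.0848
```

```bash
python3 st.py
```

```text
18.88 [0.254, -0.89, 2.242, -0.206, 1.481, -1.381] [1.19, -0.0, -0.08, -0.55, 0.54, 1.17] [0.1944, 0.1416, 0.4817] 0.08475712519829894 [ 0.2 -0.2  0.4] [0.05 0.21 0.04]
[[0.94, 0.341, -0.026], [0.071, -0.122, 0.99], [0.334, -0.932, -0.139]]
tilt 21.20396869481849 az -19.674493025208275 grasp [0.2472 0.1227 0.3372]
```

Request:
{"api": "send_rows", "payload": {"increments": [[[0.033, 0.012, -0.01, 0, 0.085], [0.017, 0.011, -0.035, 0, 0.085], [0.017, 0.011, -0.035, 0, 0.085], [0.01, 0.008, -0.037, 0, 0.085], [0.0, 0.0, -0.02, 0, 0.085]]]}}

```text
clock: 19.3
ee_pos: [0.2867, 0.0228, 0.4821]
ee_rot: [-0.654, 0.735, 0.161, 0.076]
force: [-0.1, 0.4, -0.5]
gripper_width: 0.085
```

```bash
python3 st.py
```

```text
19.3 [-0.36, -0.792, 2.203, 0.032, 1.375, -2.053] [-1.0, -0.07, -0.02, 0.39, 0.16, -1.02] [0.2867, 0.0228, 0.4821] 0.08495910855010905 [-0.1  0.4 -0.5] [ 0.05  0.19 -0.05]
[[0.937, 0.337, -0.098], [0.137, -0.093, 0.986], [0.323, -0.937, -0.134]]
tilt 20.45173378153669 az -15.50668032016043 grasp [0.3389 0.0083 0.3369]
```

Request:
{"api": "send_rows", "payload": {"increments": [[[-0.036, -0.012, 0.0, 0, 0.085], [-0.036, -0.012, 0.0, 0, 0.085], [-0.036, -0.012, 0.0, 0, 0.085], [-0.036, -0.012, 0, 0, 0.085]]]}}

```text
clock: 19.63
ee_pos: [0.2455, 0.0225, 0.4884]
ee_rot: [-0.658, 0.742, 0.118, 0.047]
force: [0.3, 0.2, 1.0]
gripper_width: 0.0848
```

```bash
python3 st.py
```

```text
19.63 [-0.403, -0.891, 2.22, -0.006, 1.55, -2.075] [0.18, 0.01, -0.13, -0.24, 0.41, 0.22] [0.2455, 0.0225, 0.4884] 0.08480436617159741 [0.3 0.2 1. ] [ 0.06  0.13 -0.03]
[[0.968, 0.237, -0.085], [0.113, -0.107, 0.988], [0.225, -0.966, -0.13]]
tilt 15.061099112337343 az -24.315294064178143 grasp [0.2822 0.0059 0.3388]
```

Request:
{"api": "send_rows", "payload": {"increments": [[[-0.037, -0.009, 0.002, 0, 0.085], [-0.037, -0.009, 0.002, 0, 0.085], [-0.037, -0.008, 0.002, 0, 0.085]]]}}

```text
clock: 19.88
ee_pos: [0.227, 0.0436, 0.4971]
ee_rot: [-0.655, 0.75, 0.084, 0.022]
force: [0.2, 0.2, -0.3]
gripper_width: 0.0848
```

```bash
python3 st.py
```

```text
19.88 [-0.289, -0.891, 2.199, -0.078, 1.647, -1.962] [0.57, -0.0, -0.08, -0.29, 0.41, 0.54] [0.227, 0.0436, 0.4971] 0.08481370489963644 [ 0.2  0.2 -0.3] [ 0.05  0.05 -0.01]
[[0.985, 0.154, -0.078], [0.098, -0.127, 0.987], [0.142, -0.98, -0.14]]
tilt 11.516009759777559 az -39.46394680946882 grasp [0.2509 0.0239 0.3452]
```

Request:
{"api": "send_rows", "payload": {"increments": [[[0.025, 0.008, -0.03, 0, 0.085], [0.012, 0.007, -0.038, 0, 0.085], [0.008, 0.006, -0.038, 0, 0.085], [0.004, 0.006, -0.038, 0, 0.085], [0.0, 0.0, -0.01, 0, 0.085]]]}}

```text
clock: 20.3
ee_pos: [0.297, -0.1025, 0.4965]
ee_rot: [-0.657, 0.748, 0.095, 0.009]
force: [-1.3, 1.1, -0.1]
gripper_width: 0.0853
```

```bash
python3 st.py
```

```text
20.3 [-0.723, -0.631, 2.091, 0.013, 1.487, -2.417] [-0.26, 0.16, -0.09, 0.08, 0.0, -0.26] [0.297, -0.1025, 0.4965] 0.08527586429986508 [-1.3  1.1 -0.1] [ 0.07  0.03 -0.05]
[[0.982, 0.154, -0.112], [0.131, -0.119, 0.984], [0.138, -0.981, -0.137]]
tilt 11.201351557869293 az -37.616476093235285 grasp [ 0.3208 -0.1208  0.3444]
```

Request:
{"api": "send_rows", "payload": {"increments": [[[-0.033, -0.006, 0.018, 0, 0.085], [-0.033, -0.006, 0.018, 0, 0.085], [-0.033, -0.006, 0.018, 0, 0.085], [-0.033, -0.006, 0.018, 0, 0.085], [-0.033, -0.006, 0.018, 0, 0.085]]]}}

```text
clock: 20.72
ee_pos: [0.2144, -0.0626, 0.494]
ee_rot: [-0.679, 0.731, 0.054, -0.022]
force: [0.4, 0.2, 0.2]
gripper_width: 0.0847
```

```bash
python3 st.py
```

```text
20.72 [-0.831, -0.891, 2.201, -0.011, 1.746, -2.513] [0.28, 0.01, -0.09, -0.22, 0.4, 0.27] [0.2144, -0.0626, 0.494] 0.08467675646247823 [0.4 0.2 0.2] [ 0.02  0.05 -0.01]
[[0.993, 0.05, -0.106], [0.109, -0.071, 0.992], [0.042, -0.996, -0.076]]
tilt 4.959370192690619 az -54.96760467580589 grasp [ 0.222  -0.0736  0.3395]
```

Request:
{"api": "send_rows", "payload": {"increments": [[[-0.031, -0.003, 0.022, 0, 0.085], [-0.031, -0.002, 0.022, 0, 0.085], [-0.031, -0.001, 0.022, 0, 0.085]]]}}

```text
clock: 20.97
ee_pos: [0.2085, -0.0186, 0.4994]
ee_rot: [-0.686, 0.726, 0.022, -0.047]
force: [0.3, 0.6, -0.4]
gripper_width: 0.0851
```

```bash
python3 st.py
```

```text
20.97 [-0.632, -0.891, 2.19, -0.068, 1.833, -2.318] [0.98, 0.0, -0.04, -0.21, 0.36, 0.94] [0.2085, -0.0186, 0.4994] 0.08505308469145761 [ 0.3  0.6 -0.4] [ 0.07 -0.01  0.01]
[[0.995, -0.032, -0.098], [0.096, -0.058, 0.994], [-0.038, -0.998, -0.055]]
tilt 3.8182066352253643 az -118.78751850914749 grasp [ 0.2035 -0.0276  0.3447]
```

Request:
{"api": "send_rows", "payload": {"increments": [[[0.03, -0.01, 0.02, 0, 0.085], [0.015, -0.018, 0.032, 0, 0.085], [0.013, -0.019, 0.033, 0, 0.085], [0.013, -0.019, 0.033, 0, 0.085], [0.01, -0.02, 0.034, 0, 0.085]]]}}

```text
clock: 21.38
ee_pos: [0.2727, 0.1392, 0.5647]
ee_rot: [-0.684, 0.728, 0.014, -0.047]
force: [-0.6, -1.0, 0.9]
gripper_width: 0.0851
```

Request:
{"api": "send_rows", "payload": {"increments": [[[0.01, -0.02, 0.034, 0, 0.085], [0.01, -0.02, 0.034, 0, 0.085], [0.01, -0.02, 0.034, 0, 0.085], [0.01, -0.02, 0.034, 0, 0.085], [0.01, -0.02, 0.034, 0, 0.085]]]}}

```text
clock: 21.8
ee_pos: [0.3111, 0.3286, 0.6439]
ee_rot: [-0.679, 0.732, 0.012, -0.052]
force: [1.4, 0.4, 1.2]
gripper_width: 0.0848
```

```bash
python3 st.py
```

```text
21.8 [0.562, -0.158, 1.482, -0.038, 1.903, -1.111] [0.79, 0.97, -1.17, 0.04, 0.26, 0.79] [0.3111, 0.3286, 0.6439] 0.08482891465948333 [1.4 0.4 1.2] [ 0.03 -0.06 -0.03]
[[0.994, -0.054, -0.093], [0.089, -0.077, 0.993], [-0.06, -0.996, -0.071]]
tilt 5.368985097556129 az -124.9996315822139 grasp [0.3028 0.3168 0.4896]
```

Request:
{"api": "send_rows", "payload": {"increments": [[[0.016, -0.023, 0.029, 0, 0.085], [0.016, -0.023, 0.029, 0, 0.085], [0.016, -0.023, 0.029, 0, 0.085], [0.016, -0.023, 0.029, 0, 0.085], [0.016, -0.023, 0.029, 0, 0.085]]]}}

```text
clock: 22.22
ee_pos: [0.3823, 0.5031, 0.732]
ee_rot: [-0.674, 0.737, 0.01, -0.058]
force: [1.9, -0.2, 0.2]
gripper_width: 0.0853
```

```bash
python3 st.py
```

```text
22.22 [0.739, 0.318, 0.803, -0.03, 2.13, -0.942] [0.32, 1.3, -2.02, 0.01, 0.75, 0.3] [0.3823, 0.5031, 0.732] 0.08529218820323173 [ 1.9 -0.2  0.2] [ 0.03 -0.09  0.  ]
[[0.993, -0.064, -0.099], [0.093, -0.092, 0.991], [-0.072, -0.994, -0.085]]
tilt 6.419477938986661 az -124.6349537902458 grasp [0.3725 0.4889 0.578 ]
```

Request:
{"api": "send_rows", "payload": {"increments": [[[0.024, -0.012, 0.029, 0, 0.085], [0.024, -0.012, 0.029, 0, 0.085], [0.024, -0.012, 0.029, 0, 0.085], [0.024, -0.01, 0.03, 0, 0.085]]]}}

```text
clock: 22.55
ee_pos: [0.4435, 0.6061, 0.7109]
ee_rot: [-0.672, 0.738, 0.008, -0.061]
force: [3.0, 3.6, -3.4]
gripper_width: 0.0852
```

```bash
python3 st.py
```

```text
22.55 [0.785, 0.692, 0.312, -0.025, 2.256, -0.897] [0.08, 0.23, -0.03, 0.05, -0.53, 0.13] [0.4435, 0.6061, 0.7109] 0.08524209490648321 [ 3.   3.6 -3.4] [ 0.17 -0.14 -0.  ]
[[0.993, -0.069, -0.1], [0.093, -0.097, 0.991], [-0.079, -0.993, -0.09]]
tilt 6.8436072412753415 az -125.6505756915531 grasp [0.4327 0.5911 0.557 ]
```

Request:
{"api": "send_rows", "payload": {"increments": [[[0.022, -0.014, 0.03, 0, 0.085], [0.022, -0.014, 0.03, 0, 0.085], [0.022, -0.014, 0.03, 0, 0.085], [0.022, -0.014, 0.03, 0, 0.085]]]}}

```text
clock: 22.88
ee_pos: [0.4562, 0.6511, 0.6555]
ee_rot: [-0.686, 0.726, 0.017, -0.05]
force: [0.2, -0.3, 0.0]
gripper_width: 0.0849
```

```bash
python3 st.py
```

```text
22.88 [0.812, 0.769, 0.3, -0.009, 2.145, -0.859] [0.07, 0.18, -0.01, 0.05, -0.37, 0.11] [0.4562, 0.6511, 0.6555] 0.08488303704364625 [ 0.2 -0.3  0. ] [ 0.04 -0.03  0.  ]
[[0.994, -0.044, -0.097], [0.094, -0.058, 0.994], [-0.05, -0.997, -0.053]]
tilt 4.186069736028383 az -127.45649436187252 grasp [0.4493 0.6422 0.5009]
```

Request:
{"api": "send_rows", "payload": {"increments": [[[0.02, -0.02, 0.028, 0, 0.085], [0.02, -0.02, 0.028, 0, 0.085], [0.02, -0.02, 0.028, 0, 0.085], [0.02, -0.02, 0.028, 0, 0.085]]]}}

```text
clock: 23.22
ee_pos: [0.4546, 0.6732, 0.6469]
ee_rot: [0.71, -0.702, -0.035, 0.033]
force: [-0.7, -0.3, -0.3]
gripper_width: 0.0848
```

```bash
python3 st.py
```

```text
23.22 [0.83, 0.78, 0.299, 0.007, 2.053, -0.833] [0.04, -0.02, -0.01, 0.05, -0.27, 0.06] [0.4546, 0.6732, 0.6469] 0.08475077031987702 [-0.7 -0.3 -0.3] [ 0.01 -0.06 -0.02]
[[0.995, 0.002, -0.095], [0.095, 0.011, 0.995], [0.003, -1.0, 0.011]]
tilt 0.6572674066640362 az 81.38445771751024 grasp [0.4549 0.6749 0.4919]
```

Request:
{"api": "send_rows", "payload": {"increments": [[[0.004, 0.008, -0.02, 0, 0.085], [0.006, 0.014, -0.034, 0, 0.085], [0.0065, 0.015, -0.035, 0, 0.085], [0.0065, 0.015, -0.035, 0, 0.085], [0.0065, 0.015, -0.035, 3, 0.085]]]}}

```text
clock: 23.63
ee_pos: [0.4944, 0.5222, 0.5807]
ee_rot: [0.717, -0.697, -0.026, 0.014]
force: [0.7, 0.9, -0.0]
gripper_width: 0.0851
```

Request:
{"api": "send_rows", "payload": {"increments": [[[0.0075, 0.015, -0.035, 0, 0.085], [0.0075, 0.015, -0.035, 0, 0.085], [0.0075, 0.015, -0.035, 0, 0.085], [0.0075, 0.015, -0.035, 0, 0.085], [0.0075, 0.015, -0.03, 0, 0.085]]]}}

```text
clock: 24.05
ee_pos: [0.5409, 0.3479, 0.5083]
ee_rot: [0.72, -0.693, -0.032, 0.005]
force: [1.3, 0.2, 0.7]
gripper_width: 0.0852
```

```bash
python3 st.py .581 .229 .30; python3 - <<'E'
from h import *
p=imaging.get_image('top'); save(p,'top9')
a=p['img'][160:240,150:250]; save({'img':cv2.resize(a,None,fx=7,fy=7,interpolation=cv2.INTER_CUBIC)},'z9')
for q in ['lid','handle_bar','lid_lugs']:
        print(q,[(round(d['confidence'],2),w(p,d['xyz']).round(3).tolist()) for d in spotter.tip_of(q,p) if w(p,d['xyz'])[1]>.1])
E
```

```text
24.05 [0.382, 0.253, 1.314, 0.022, 1.525, -1.241] [-0.6, -0.21, 0.59, 0.03, -0.43, -0.6] [0.5409, 0.3479, 0.5083] 0.08516732840590503 [1.3 0.2 0.7] [-0.07  0.03  0.03]
[[0.998, 0.036, -0.053], [0.052, 0.038, 0.998], [0.038, -0.999, 0.037]]
tilt 3.039231920514933 az 46.5198665502319 grasp [0.5466 0.3538 0.3535]
delta tool [ 0.0258  0.0499 -0.1284]
lid [(0.74, [0.581, 0.225, 0.088])]
handle_bar [(0.69, [0.583, 0.226, 0.177])]
lid_lugs [(0.76, [0.583, 0.231, 0.095])]
```

View pics/z9.png

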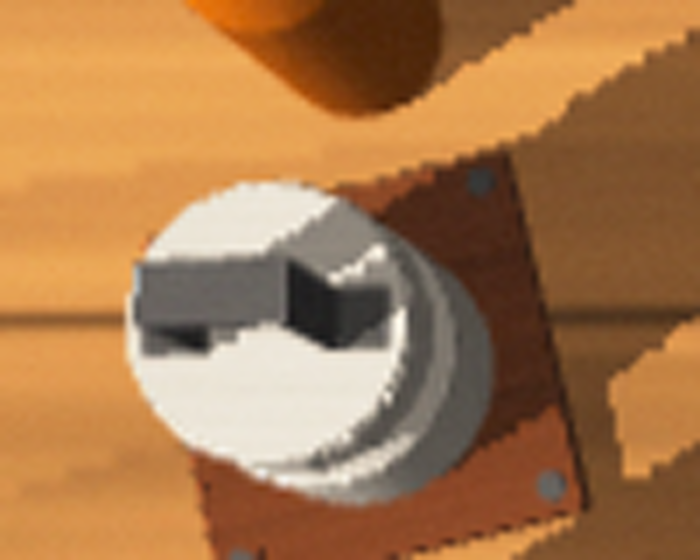

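Request:
{"api": "send_rows", "payload": {"increments": [[[0.007, 0.012, -0.034, 0, 0.085], [0.007, 0.012, -0.034, 0, 0.085], [0.006, 0.01, -0.03, 0, 0.085], [0.005, 0.008, -0.02, 0, 0.085], [0, 0, 0, 0, 0.085]]]}}

```text
clock: 24.67
ee_pos: [0.574, 0.2396, 0.4719]
ee_rot: [0.722, -0.69, -0.042, 0.003]
force: [-0.3, 0.0, 0.1]
gripper_width: 0.0847
```

```bash
python3 st.py .581 .229 .30
```

```text
24.67 [0.196, 0.217, 1.43, 0.036, 1.433, -1.442] [0.04, -0.02, -0.04, 0.03, 0.02, 0.03] [0.574, 0.2396, 0.4719] 0.08474723598922426 [-0.3  0.   0.1] [-0.02  0.05  0.05]
[[0.996, 0.053, -0.064], [0.062, 0.047, 0.997], [0.056, -0.997, 0.044]]
tilt 4.097352618654668 az 41.547447617171 grasp [0.5823 0.2469 0.3173]
delta tool [-0.0034  0.0163 -0.0186]
```

Request:
{"api": "send_rows", "payload": {"increments": [[[-0.03, -0.001, 0.004, 0, 0.085], [-0.039, -0.001, 0.005, 0, 0.085], [-0.039, -0.001, 0.005, 0, 0.085], [-0.039, -0.001, 0.005, 0, 0.085], [-0.039, -0.001, 0.006, 0, 0.085]]]}}

```text
clock: 25.08
ee_pos: [0.3866, 0.2574, 0.4721]
ee_rot: [0.724, -0.688, -0.046, -0.003]
force: [-0.5, 1.3, 1.0]
gripper_width: 0.085
```

Request:
{"api": "send_rows", "payload": {"increments": [[[-0.039, -0.001, 0.005, 0, 0.085], [-0.039, -0.001, 0.005, 0, 0.085], [-0.039, -0.001, 0.005, 0, 0.085], [-0.039, -0.001, 0.005, 0, 0.085]]]}}

```text
clock: 25.42
ee_pos: [0.2207, 0.2718, 0.4725]
ee_rot: [0.728, -0.684, -0.053, -0.005]
force: [-1.6, 0.8, 0.1]
gripper_width: 0.0853
```

```bash
python3 st.py .581 .229 .30
```

```text
25.42 [0.539, -0.475, 2.046, 0.015, 1.468, -1.1] [0.85, -0.9, 0.57, -0.06, 0.26, 0.83] [0.2207, 0.2718, 0.4725] 0.08532899243640894 [-1.6  0.8  0.1] [0.02 0.05 0.01]
[[0.994, 0.079, -0.07], [0.065, 0.065, 0.996], [0.084, -0.995, 0.059]]
tilt 5.8867040747599155 az 39.211068091012365 grasp [0.233  0.2819 0.3183]
delta tool [ 0.3411  0.0424 -0.078 ]
```

Request:
{"api": "send_rows", "payload": {"increments": [[[-0.034, -0.003, -0.005, 0, 0.085], [-0.034, -0.003, -0.008, 0, 0.085], [-0.03, -0.003, -0.02, 0, 0.085], [-0.02, -0.003, -0.033, 0, 0.085]]]}}

```text
clock: 25.75
ee_pos: [0.0988, 0.2058, 0.4767]
ee_rot: [0.73, -0.681, -0.061, 0.001]
force: [-28.1, -43.9, 26.5]
gripper_width: 0.085
```

```bash
python3 st.py .581 .229 .30
```

```text
25.75 [0.568, -0.895, 2.236, 0.017, 1.694, -1.087] [-0.58, -0.06, 0.08, -0.03, 1.58, -0.96] [0.0988, 0.2058, 0.4767] 0.08501086356649126 [-28.1 -43.9  26.5] [-0.75  0.08 -0.14]
[[0.993, 0.081, -0.09], [0.084, 0.072, 0.994], [0.087, -0.994, 0.065]]
tilt 6.2080925449785465 az 41.71597267578868 grasp [0.1113 0.2169 0.3226]
delta tool [ 0.4653  0.0613 -0.0318]
```

Request:
{"api": "send_rows", "payload": {"increments": [[[0, 0, 0, 0, 0.085]]]}}

```text
clock: 25.83
ee_pos: [0.0979, 0.2058, 0.475]
ee_rot: [0.728, -0.683, -0.059, 0.006]
force: [-1.1, -0.1, -0.5]
gripper_width: 0.0852
```

```bash
python3 st.py .581 .229 .30; python3 -c "
from h import *
p=imaging.get_image('side'); save(p,'side10')"
```

```text
25.83 [0.571, -0.892, 2.238, 0.017, 1.699, -1.088] [0.17, -0.02, -0.09, 0.01, -0.09, 0.13] [0.0979, 0.2058, 0.475] 0.08518894259901927 [-1.1 -0.1 -0.5] [-0.08  0.08  0.04]
[[0.993, 0.072, -0.093], [0.089, 0.067, 0.994], [0.078, -0.995, 0.06]]
tilt 5.6305435052415715 az 42.69436287684516 grasp [0.1091 0.2162 0.3208]
delta tool [ 0.4681  0.0556 -0.0325]
```

View pics/side10.png

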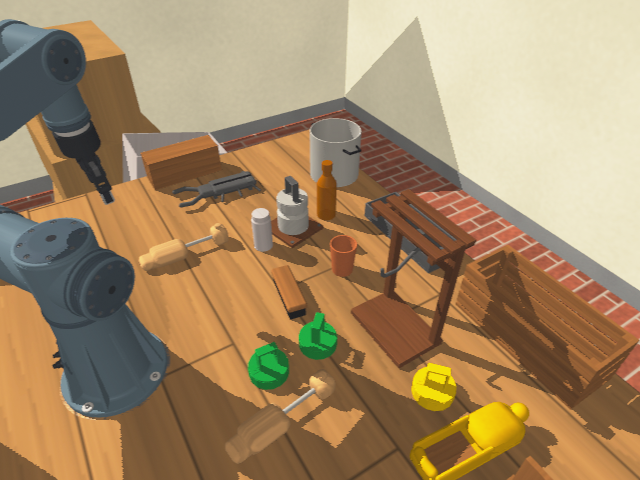

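Request:
{"api": "send_rows", "payload": {"increments": [[[-0.018, 0, -0.024, 0, 0.085], [-0.018, 0, -0.024, 0, 0.085], [-0.018, 0, -0.024, 0, 0.085]]]}}

```text
clock: 26.13
ee_pos: [0.0787, 0.2066, 0.4793]
ee_rot: [0.714, -0.697, -0.057, 0.006]
force: [-0.8, -0.7, 0.0]
gripper_width: 0.0854
```

```bash
python3 st.py .581 .229 .30
```

```text
26.13 [0.662, -0.895, 2.23, -0.022, 1.733, -1.002] [0.43, -0.0, -0.03, -0.16, 0.17, 0.39] [0.0787, 0.2066, 0.4793] 0.0854407519775433 [-0.8 -0.7  0. ] [-0.03  0.04 -0.02]
[[0.993, 0.071, -0.089], [0.088, 0.027, 0.996], [0.073, -0.997, 0.021]]
tilt 4.354362115530001 az 21.07388223775361 grasp [0.0897 0.2108 0.3247]
delta tool [ 0.4879  0.06   -0.0263]
```

Request:
{"api": "send_rows", "payload": {"increments": [[[-0.03, 0, -0.01, 0, 0.085], [-0.03, 0, -0.01, 0, 0.085]]]}}

```text
clock: 26.3
ee_pos: [0.0263, 0.215, 0.4807]
ee_rot: [0.709, -0.703, -0.055, 0.0]
force: [-0.5, 0.6, -0.4]
gripper_width: 0.0852
```

```bash
python3 st.py .581 .229 .30
```

```text
26.3 [0.916, -0.895, 2.228, -0.054, 1.752, -0.743] [1.61, 0.0, -0.01, -0.18, 0.11, 1.6] [0.0263, 0.215, 0.4807] 0.08519462160672404 [-0.5  0.6 -0.4] [ 0.02  0.07 -0.09]
[[0.994, 0.076, -0.078], [0.077, 0.012, 0.997], [0.077, -0.997, 0.006]]
tilt 4.440611223493906 az 8.929641103216097 grasp [0.0381 0.2169 0.3262]
delta tool [ 0.5386  0.0678 -0.0303]
```

Request:
{"api": "send_rows", "payload": {"increments": [[[0.03, 0.003, 0.01, 0, 0.085], [0.039, 0.003, 0.005, 0, 0.085], [0.039, 0.003, -0.003, 0, 0.085], [0.039, 0.003, -0.01, 0, 0.085], [0.039, 0.003, -0.018, 0, 0.085]]]}}

```text
clock: 26.72
ee_pos: [0.1929, 0.2348, 0.4951]
ee_rot: [0.72, -0.687, -0.098, 0.024]
force: [-1.1, 1.0, 1.3]
gripper_width: 0.0849
```

Request:
{"api": "send_rows", "payload": {"increments": [[[0.033, 0.003, -0.024, 0, 0.085], [0.03, 0.003, -0.03, 0, 0.085], [0.02, 0.003, -0.03, 0, 0.085], [0, 0.0, -0.02, 0, 0.085]]]}}

```text
clock: 27.05
ee_pos: [0.3007, 0.1481, 0.5021]
ee_rot: [0.722, -0.683, -0.112, 0.016]
force: [-0.5, -0.7, -0.4]
gripper_width: 0.0847
```

```bash
python3 st.py .581 .229 .30
```

```text
27.05 [0.072, -0.55, 2.034, 0.057, 1.522, -1.679] [-0.81, -0.25, 0.11, 0.13, 0.13, -0.8] [0.3007, 0.1481, 0.5021] 0.08466117074862978 [-0.5 -0.7 -0.4] [-0.07  0.07 -0.05]
[[0.975, 0.13, -0.183], [0.175, 0.067, 0.982], [0.14, -0.989, 0.042]]
tilt 8.385967091956545 az 27.192207679363673 grasp [0.3208 0.1584 0.3488]
delta tool [0.2592 0.0867 0.0197]
```

Request:
{"api": "send_rows", "payload": {"increments": [[[-0.025, -0.003, 0.025, 0, 0.085], [-0.03, -0.0035, 0.022, 0, 0.085], [-0.03, -0.0035, 0.01, 0, 0.085], [-0.025, -0.004, -0.01, 0, 0.085], [-0.025, -0.004, -0.02, 0, 0.085]]]}}

```text
clock: 27.47
ee_pos: [0.174, 0.1556, 0.5129]
ee_rot: [0.722, -0.684, -0.108, -0.002]
force: [-59.9, -32.3, 15.0]
gripper_width: 0.085
```

```bash
python3 st.py .581 .229 .30
```

```text
27.47 [0.172, -0.895, 2.169, 0.039, 1.709, -1.541] [-0.67, -0.04, 0.03, 0.28, 0.62, -0.74] [0.174, 0.1556, 0.5129] 0.08496307502896887 [-59.9 -32.3  15. ] [-1.3   2.06 -0.05]
[[0.977, 0.149, -0.153], [0.145, 0.065, 0.987], [0.157, -0.987, 0.042]]
tilt 9.371190767966802 az 23.589212846011748 grasp [0.1971 0.1657 0.3599]
delta tool [0.3748 0.1206 0.0012]
```

Request:
{"api": "send_rows", "payload": {"increments": [[[-0.02, -0.004, -0.008, 0, 0.085], [-0.03, -0.005, -0.012, 0, 0.085], [-0.032, -0.005, -0.014, 0, 0.085], [-0.032, -0.005, -0.014, 0, 0.085]]]}}

```text
clock: 27.8
ee_pos: [0.1336, 0.1732, 0.5342]
ee_rot: [0.704, -0.704, -0.089, 0.01]
force: [0.2, 0.4, 0.6]
gripper_width: 0.0851
```

```bash
python3 st.py .581 .229 .30
```

```text
27.8 [0.37, -0.895, 2.125, -0.033, 1.804, -1.351] [0.85, -0.0, -0.17, -0.25, 0.34, 0.79] [0.1336, 0.1732, 0.5342] 0.08509754821090275 [0.2 0.4 0.6] [ 0.02  0.06 -0.02]
[[0.984, 0.111, -0.141], [0.141, 0.009, 0.99], [0.111, -0.994, -0.007]]
tilt 6.398916634276662 az 4.400484409560489 grasp [0.1509 0.1746 0.3802]
delta tool [ 0.4219  0.128  -0.0061]
```

Request:
{"api": "send_rows", "payload": {"increments": [[[0.025, 0.003, 0.0, 0, 0.085], [0.035, 0.003, -0.008, 0, 0.085], [0.03, 0.003, -0.02, 7, 0.085], [0.015, 0.003, -0.025, 0, 0.085], [0.005, 0.0, -0.025, 0, 0.085]]]}}

```text
clock: 28.22
ee_pos: [0.2472, 0.1161, 0.5504]
ee_rot: [0.713, -0.696, -0.069, -0.039]
force: [0.7, -0.1, 0.1]
gripper_width: 0.0852
```

```bash
python3 st.py .581 .229 .30
```

```text
28.22 [-0.025, -0.742, 2.037, 0.031, 1.695, -1.633] [-1.32, -0.27, 0.05, 0.22, 0.16, -1.23] [0.2472, 0.1161, 0.5504] 0.08515811729832984 [ 0.7 -0.1  0.1] [ 0.01  0.03 -0.06]
[[0.987, 0.151, -0.045], [0.041, 0.027, 0.999], [0.152, -0.988, 0.021]]
tilt 8.851095679384194 az 10.25014422487864 grasp [0.2707 0.1204 0.3972]
delta tool [0.296  0.146  0.0926]
```

Request:
{"api": "send_rows", "payload": {"increments": [[[-0.02, -0.003, 0, 0, 0.085], [-0.018, -0.003, -0.008, 0, 0.085], [-0.02, -0.003, -0.012, 0, 0.085], [-0.034, -0.005, -0.014, 0, 0.085], [-0.034, -0.005, -0.014, 0, 0.085]]]}}

```text
clock: 28.63
ee_pos: [0.193, 0.0986, 0.5731]
ee_rot: [-0.704, 0.707, 0.053, 0.032]
force: [0.7, 0.3, 1.0]
gripper_width: 0.0846
```

```bash
python3 st.py .581 .229 .30
```

```text
28.63 [-0.111, -0.895, 2.049, 0.012, 1.867, -1.708] [0.14, -0.0, -0.2, -0.19, 0.39, 0.1] [0.193, 0.0986, 0.5731] 0.08462169205275517 [0.7 0.3 1. ] [-0.03  0.06  0.01]
[[0.992, 0.12, -0.029], [0.03, -0.002, 1.0], [0.12, -0.993, -0.006]]
tilt 6.908921248874519 az -1.0279386772068075 grasp [0.2116 0.0983 0.4192]
delta tool [0.3561 0.1625 0.1206]
```

Request:
{"api": "send_rows", "payload": {"increments": [[[-0.034, 0.006, -0.012, 0, 0.085], [-0.034, 0.006, -0.012, 0, 0.085], [-0.034, 0.006, -0.012, 0, 0.085]]]}}

```text
clock: 28.88
ee_pos: [0.174, 0.1136, 0.5711]
ee_rot: [-0.691, 0.722, 0.037, 0.02]
force: [-0.4, -0.6, -0.1]
gripper_width: 0.0851
```

```bash
python3 st.py .581 .229 .30
```

```text
28.88 [0.012, -0.895, 2.052, -0.046, 1.904, -1.6] [0.61, -0.0, 0.01, -0.23, 0.17, 0.53] [0.174, 0.1136, 0.5711] 0.08510643146837049 [-0.4 -0.6 -0.1] [-0.02  0.04  0.03]
[[0.997, 0.08, -0.022], [0.026, -0.042, 0.999], [0.079, -0.996, -0.044]]
tilt 5.176763537765244 az -27.941874051768025 grasp [0.1863 0.107  0.4167]
delta tool [0.3873 0.1426 0.1182]
```

Request:
{"api": "send_rows", "payload": {"increments": [[[0.03, 0.003, -0.01, 0, 0.085], [0.03, 0.003, -0.025, 0, 0.085], [0.015, 0.003, -0.035, 0, 0.085], [0.008, 0.002, -0.03, 0, 0.085], [0, 0, -0.01, 0, 0.085]]]}}

```text
clock: 29.3
ee_pos: [0.2606, 0.0101, 0.5852]
ee_rot: [-0.689, 0.722, 0.061, 0.024]
force: [0.8, -0.7, -0.5]
gripper_width: 0.0851
```

```bash
python3 st.py .581 .229 .30
```

```text
29.3 [-0.437, -0.752, 1.973, 0.012, 1.792, -2.056] [-0.46, -0.04, -0.05, 0.09, 0.03, -0.44] [0.2606, 0.0101, 0.5852] 0.08512423473161951 [ 0.8 -0.7 -0.5] [0.06 0.13 0.02]
[[0.991, 0.121, -0.049], [0.054, -0.044, 0.998], [0.119, -0.992, -0.05]]
tilt 7.421115379655967 az -19.90768697654126 grasp [0.2795 0.0033 0.4315]
delta tool [0.2956 0.1571 0.2171]
```

Request:
{"api": "send_rows", "payload": {"increments": [[[-0.02, 0.002, 0.001, 0, 0.085], [-0.02, 0.002, 0.001, 0, 0.085], [-0.028, 0.003, 0.001, 0, 0.085], [-0.035, 0.004, 0.0, 0, 0.085], [-0.035, 0.004, 0.0, 0, 0.085]]]}}

```text
clock: 29.72
ee_pos: [0.2099, 0.0119, 0.5796]
ee_rot: [-0.685, 0.728, 0.042, 0.01]
force: [-0.5, 0.8, 0.1]
gripper_width: 0.0853
```

```bash
python3 st.py .581 .229 .30
```

```text
29.72 [-0.527, -0.894, 2.035, -0.014, 1.906, -2.148] [0.13, -0.0, -0.01, -0.2, 0.21, 0.07] [0.2099, 0.0119, 0.5796] 0.08526907171944262 [-0.5  0.8  0.1] [-0.    0.08  0.01]
[[0.996, 0.075, -0.042], [0.046, -0.059, 0.997], [0.072, -0.995, -0.062]]
tilt 5.469319447174838 az -38.06117600628474 grasp [0.2216 0.0028 0.4253]
delta tool [0.3596 0.1384 0.2183]
```

Request:
{"api": "send_rows", "payload": {"increments": [[[-0.037, 0.0, 0.006, 0, 0.085], [-0.037, 0.0, 0.006, 0, 0.085], [-0.037, 0.0, 0.006, 0, 0.085], [-0.037, 0.0, 0.006, 0, 0.085]]]}}

```text
clock: 30.05
ee_pos: [0.1783, 0.0628, 0.6013]
ee_rot: [-0.675, 0.737, 0.009, -0.018]
force: [0.1, 1.3, 0.2]
gripper_width: 0.0851
```

```bash
python3 st.py .581 .229 .30
```

```text
30.05 [-0.251, -0.894, 1.991, -0.098, 2.03, -1.903] [1.14, -0.0, -0.16, -0.23, 0.42, 1.01] [0.1783, 0.0628, 0.6013] 0.08508950115524663 [0.1 1.3 0.2] [ 0.05 -0.01 -0.02]
[[0.999, -0.011, -0.038], [0.037, -0.088, 0.995], [-0.014, -0.996, -0.087]]
tilt 5.056854148357451 az -96.87284517568 grasp [0.1767 0.0492 0.4469]
delta tool [0.4127 0.1263 0.1764]
```

Request:
{"api": "send_rows", "payload": {"increments": [[[0.03, 0, -0.011, 7, 0.085], [0.032, 0, -0.022, 7, 0.085], [0.022, 0, -0.031, 7, 0.085], [0.013, 0, -0.036, 0, 0.085], [0.013, 0, -0.036, 0, 0.085]]]}}

```text
clock: 30.47
ee_pos: [0.2553, -0.073, 0.624]
ee_rot: [-0.665, 0.731, -0.097, 0.119]
force: [1.7, 0.4, 1.2]
gripper_width: 0.0854
```

Request:
{"api": "send_rows", "payload": {"increments": [[[0.0, 0, -0.035, 0, 0.085], [-0.009, 0, -0.035, 0, 0.085], [-0.009, 0, -0.03, 0, 0.085]]]}}

```text
clock: 30.72
ee_pos: [0.2088, -0.1655, 0.6348]
ee_rot: [-0.663, 0.733, -0.092, 0.117]
force: [0.7, -0.4, -0.3]
gripper_width: 0.0851
```

```bash
python3 st.py .581 .229 .30
```

```text
30.72 [-1.112, -0.691, 1.849, -0.029, 1.882, -2.395] [-1.49, 0.01, -0.08, 0.16, -0.01, -1.45] [0.2088, -0.1655, 0.6348] 0.08514981392050168 [ 0.7 -0.4 -0.3] [-0.   -0.01  0.  ]
[[0.956, 0.021, 0.294], [-0.29, -0.104, 0.951], [0.05, -0.994, -0.093]]
tilt 6.058049849745185 az -78.73630134230251 grasp [ 0.212  -0.1815  0.4806]
delta tool [0.2244 0.1448 0.5158]
```

Request:
{"api": "send_rows", "payload": {"increments": [[[-0.012, 0.004, 0.005, 0, 0.085], [-0.018, 0.004, 0.012, 0, 0.085], [-0.02, 0.004, 0.015, 0, 0.085], [-0.029, 0.004, 0.02, 0, 0.085], [-0.029, 0.004, 0.02, 0, 0.085]]]}}

```text
clock: 31.13
ee_pos: [0.1698, -0.0944, 0.6177]
ee_rot: [-0.665, 0.73, -0.113, 0.11]
force: [0.3, 0.2, 0.5]
gripper_width: 0.0848
```

```bash
python3 st.py .581 .229 .30
```

```text
31.13 [-1.107, -0.893, 1.958, -0.062, 2.004, -2.39] [1.04, -0.0, -0.05, -0.29, 0.25, 0.94] [0.1698, -0.0944, 0.6177] 0.08484855237820155 [0.3 0.2 0.5] [0.05 0.02 0.  ]
[[0.951, -0.018, 0.31], [-0.31, -0.089, 0.946], [0.01, -0.996, -0.09]]
tilt 5.212044782182785 az -101.59161097370357 grasp [ 0.1669 -0.1082  0.4634]
delta tool [0.2872 0.1251 0.4623]
```

Request:
{"api": "send_rows", "payload": {"increments": [[[-0.024, 0.0, 0.029, 0, 0.085], [-0.024, 0.0, 0.029, 0, 0.085], [-0.024, 0.0, 0.029, 0, 0.085]]]}}

```text
clock: 31.38
ee_pos: [0.181, -0.0076, 0.6243]
ee_rot: [-0.664, 0.73, -0.128, 0.102]
force: [0.9, 0.0, 0.0]
gripper_width: 0.085
```

```bash
python3 st.py .581 .229 .30
```

```text
31.38 [-0.648, -0.894, 1.945, -0.115, 2.077, -1.949] [1.82, -0.0, -0.03, -0.12, 0.24, 1.75] [0.181, -0.0076, 0.6243] 0.08503884528635199 [0.9 0.  0. ] [ 0.01 -0.07 -0.04]
[[0.947, -0.052, 0.318], [-0.322, -0.086, 0.943], [-0.022, -0.995, -0.098]]
tilt 5.786145855932909 az -121.26163273155933 grasp [ 0.1729 -0.021   0.4701]
delta tool [0.3095 0.1264 0.3824]
```

Request:
{"api": "send_rows", "payload": {"increments": [[[0.022, -0.008, 0.028, -7, 0.085], [0.018, -0.01, 0.0345, -7, 0.085], [0.017, -0.01, 0.036, -7, 0.085], [0.016, -0.011, 0.036, 0, 0.085], [0.016, -0.011, 0.036, 0, 0.085]]]}}

```text
clock: 31.8
ee_pos: [0.2697, 0.1301, 0.6563]
ee_rot: [-0.672, 0.74, -0.023, 0.001]
force: [1.5, -2.0, 0.6]
gripper_width: 0.085
```

Request:
{"api": "send_rows", "payload": {"increments": [[[0.016, -0.011, 0.036, 0, 0.085], [0.016, -0.011, 0.036, 0, 0.085], [0.016, -0.011, 0.036, 0, 0.085], [0.016, -0.011, 0.036, 0, 0.085], [0.016, -0.011, 0.036, 0, 0.085]]]}}

```text
clock: 32.22
ee_pos: [0.346, 0.3204, 0.6955]
ee_rot: [-0.672, 0.74, -0.01, 0.002]
force: [0.8, -1.1, 0.8]
gripper_width: 0.0847
```

```bash
python3 st.py .581 .229 .30
```

```text
32.22 [0.519, -0.104, 1.335, -0.084, 1.969, -1.065] [0.71, 1.05, -1.12, 0.02, 0.07, 0.67] [0.346, 0.3204, 0.6955] 0.08474680435948148 [ 0.8 -1.1  0.8] [-0.   -0.02 -0.  ]
[[1.0, -0.013, 0.016], [-0.017, -0.096, 0.995], [-0.011, -0.995, -0.096]]
tilt 5.566167897761945 az -97.74331570295071 grasp [0.3439 0.3056 0.5412]
delta tool [ 0.2411  0.2443 -0.0491]
```

```bash
python3 - <<'E'
from h import *
p=imaging.get_image('side'); T=np.array(p['T'])
for P in [(.33,.75,.5),(.33,.75,.68),(.45,.7,.5),(.2,1.0,.5),(.2,.9,.4),(0,1,.5),(-.2,1,.5),(.45,.67,0.05)]:
    c=T[:3,:3].T@(np.array(P)-T[:3,3]); print(P,p['fx']*c[0]/c[2]+p['cx'],p['fy']*c[1]/c[2]+p['cy'])
# top view coverage
p=imaging.get_image('top'); T=np.array(p['T'])
for P in [(.33,.75,.5),(.45,.7,0),(.45,.7,.2)]:
    c=T[:3,:3].T@(np.array(P)-T[:3,3]); print(P,p['fx']*c[0]/c[2]+p['cx'],p['fy']*c[1]/c[2]+p['cy'])
E
```

```text
(0.33, 0.75, 0.5) 120.36471982354888 21.226836435271736
(0.33, 0.75, 0.68) 101.05524877223854 -52.910780832235105
(0.45, 0.7, 0.5) 167.51712221148335 19.27564900353059
(0.2, 1.0, 0.5) 56.53160920944373 6.501555024673507
(0.2, 0.9, 0.4) 73.81578826295325 49.66107573452072
(0, 1, 0.5) -17.823939709913247 16.381427007512826
(-0.2, 1, 0.5) -101.47777878989353 27.49679409167794
(0.45, 0.67, 0.05) 197.61621142934996 160.08634485486112
(0.33, 0.75, 0.5) -307.7429264140431 352.49530668995385
(0.45, 0.7, 0) 8.684362687371049 267.4057598637729
(0.45, 0.7, 0.2) -62.0818133935677 265.234470168709
```

Request:
{"api": "send_rows", "payload": {"increments": [[[0.01, -0.018, 0.036, 0, 0.085], [0.01, -0.018, 0.036, 0, 0.085], [0.01, -0.018, 0.036, 0, 0.085], [0.01, -0.018, 0.036, 0, 0.085], [0.01, -0.016, 0.036, 0, 0.085]]]}}

```text
clock: 32.73
ee_pos: [0.3916, 0.5105, 0.7592]
ee_rot: [-0.67, 0.743, -0.008, -0.002]
force: [1.4, -0.4, 2.1]
gripper_width: 0.0851
```

Request:
{"api": "send_rows", "payload": {"increments": [[[0.008, -0.016, 0.036, 0, 0.085], [0.008, -0.016, 0.034, 0, 0.085], [0.005, -0.016, 0.034, 0, 0.085]]]}}

```text
clock: 32.98
ee_pos: [0.3947, 0.5934, 0.7702]
ee_rot: [-0.673, 0.74, -0.004, 0.0]
force: [-0.5, -0.1, 1.3]
gripper_width: 0.085
```

```bash
python3 st.py .581 .229 .30
```

```text
32.98 [0.83, 0.62, 0.297, -0.079, 2.297, -0.785] [0.34, 0.28, -0.0, 0.07, -0.13, 0.36] [0.3947, 0.5934, 0.7702] 0.08497858958800769 [-0.5 -0.1  1.3] [-0.    0.03  0.02]
[[1.0, -0.006, 0.006], [-0.006, -0.095, 0.995], [-0.006, -0.995, -0.095]]
tilt 5.441782516484647 az -93.67509758371425 grasp [0.3938 0.5787 0.6159]
delta tool [ 0.1912  0.3464 -0.3171]
```

Request:
{"api": "send_rows", "payload": {"increments": [[[0.01, 0.012, -0.02, 0, 0.085], [0.015, 0.024, -0.026, 0, 0.085], [0.015, 0.025, -0.026, 0, 0.085], [0.015, 0.025, -0.026, 0, 0.085], [0.015, 0.025, -0.026, 0, 0.085]]]}}

```text
clock: 33.4
ee_pos: [0.4564, 0.4758, 0.654]
ee_rot: [-0.669, 0.743, 0.003, -0.011]
force: [0.2, 0.2, 0.8]
gripper_width: 0.0849
```

Request:
{"api": "send_rows", "payload": {"increments": [[[0.015, 0.025, -0.026, 0, 0.085], [0.015, 0.025, -0.026, 0, 0.085], [0.015, 0.025, -0.026, 0, 0.085], [0.015, 0.025, -0.026, 0, 0.085], [0.015, 0.025, -0.026, 0, 0.085]]]}}

```text
clock: 33.82
ee_pos: [0.5282, 0.3344, 0.5422]
ee_rot: [-0.669, 0.743, 0.01, -0.01]
force: [0.7, 0.0, -0.8]
gripper_width: 0.0848
```

```bash
python3 st.py .581 .229 .25
```

```text
33.82 [0.398, 0.237, 1.269, -0.097, 1.672, -1.21] [-0.61, -0.06, 0.59, -0.03, -0.62, -0.57] [0.5282, 0.3344, 0.5422] 0.08475600675537533 [ 0.7  0.  -0.8] [ 0.06 -0.01  0.03]
[[1.0, 0.002, -0.028], [0.028, -0.104, 0.994], [-0.0, -0.995, -0.104]]
tilt 5.9513240802039125 az -88.64326994684794 grasp [0.5286 0.3183 0.388 ]
delta tool [ 0.0499  0.1467 -0.076 ]
```

Request:
{"api": "send_rows", "payload": {"increments": [[[0.013, 0.032, -0.02, 0, 0.085], [0.013, 0.034, -0.02, 0, 0.085], [0.012, 0.034, -0.018, 0, 0.085], [0.008, 0.025, -0.012, 0, 0.085], [0, 0, 0, 0, 0.085]]]}}

```text
clock: 34.23
ee_pos: [0.5764, 0.2501, 0.4215]
ee_rot: [-0.668, 0.744, 0.014, -0.007]
force: [-0.3, 0.7, -1.7]
gripper_width: 0.085
```

```bash
python3 st.py .580 .229 .25;python3 - <<'E'
from h import *
o=[]
for n,(a,b) in {'top':(150,120),'side':(140,220)}.items():
    p=imaging.get_image(n);o.append(cv2.resize(p['img'][a:a+120,b:b+150],None,fx=2.6,fy=2.6))
    for q in ['lid','handle_bar']:
        print(n,q,[(round(d['confidence'],2),w(p,d['xyz']).round(3).tolist()) for d in spotter.tip_of(q,p) if w(p,d['xyz'])[1]>.1])
save({'img':np.hstack(o)},'z11')
E
```

```text
34.23 [0.246, 0.296, 1.435, -0.108, 1.427, -1.338] [0.04, -0.03, -0.02, 0.01, 0.04, 0.03] [0.5764, 0.2501, 0.4215] 0.08497092479164058 [-0.3  0.7 -1.7] [0.09 0.05 0.01]
[[1.0, 0.011, -0.029], [0.03, -0.107, 0.994], [0.008, -0.994, -0.107]]
tilt 6.182408093383221 az -84.25458922271501 grasp [0.578  0.2334 0.2674]
delta tool [ 0.0017  0.0177 -0.0026]
top lid [(0.65, [0.581, 0.228, 0.089]), (0.47, [0.575, 0.223, -0.0])]
top handle_bar [(0.76, [0.582, 0.226, 0.177]), (0.22, [0.696, 0.236, -0.001])]
side lid [(0.97, [0.583, 0.229, 0.088])]
side handle_bar []
```

View pics/z11.png

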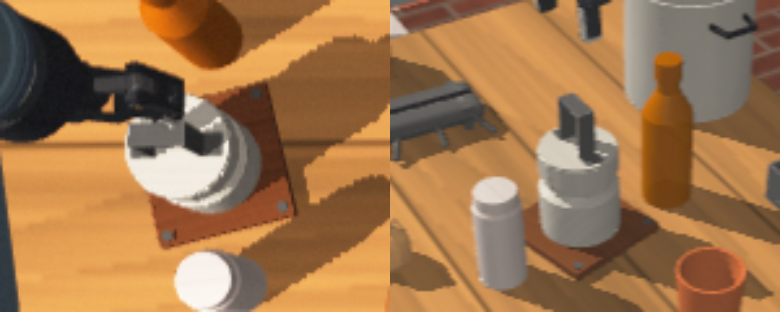

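Request:
{"api": "send_rows", "payload": {"increments": [[[0.001, 0.025, 0.002, 0, 0.085], [0, 0.025, 0.002, 0, 0.085], [0, 0.015, 0.001, 0, 0.085], [0, 0, 0, 0, 0.085]]]}}

```text
clock: 34.87
ee_pos: [0.5791, 0.257, 0.3723]
ee_rot: [-0.671, 0.741, 0.027, -0.0]
force: [-0.3, -0.1, -0.8]
gripper_width: 0.0853
```

```bash
python3 st.py .580 .229 .175
```

```text
34.87 [0.255, 0.339, 1.481, -0.109, 1.31, -1.326] [0.02, -0.03, -0.03, 0.0, 0.03, 0.0] [0.5791, 0.257, 0.3723] 0.08528885842498468 [-0.3 -0.1 -0.8] [0.02 0.08 0.02]
[[0.999, 0.039, -0.036], [0.04, -0.098, 0.994], [0.035, -0.994, -0.1]]
tilt 6.06214889875488 az -68.28590763761973 grasp [0.5852 0.2418 0.2182]
delta tool [-0.0072  0.044  -0.0082]
```

Request:
{"api": "send_rows", "payload": {"increments": [[[-0.005, 0.015, -0.005, 0, 0.085], [-0.004, 0.015, -0.004, 0, 0.085], [-0.002, 0.008, 0, 0, 0.07], [0, 0, 0, 0, 0.06]]]}}

```text
clock: 35.2
ee_pos: [0.5705, 0.2476, 0.3415]
ee_rot: [-0.672, 0.74, 0.032, 0.002]
force: [1.0, -0.4, -0.4]
gripper_width: 0.0632
```

```bash
python3 st.py .580 .229 .175
```

```text
35.2 [0.244, 0.341, 1.543, -0.111, 1.233, -1.334] [0.01, -0.02, -0.03, -0.0, 0.02, -0.0] [0.5705, 0.2476, 0.3415] 0.0632427810239026 [ 1.  -0.4 -0.4] [ 0.08  0.02 -0.05]
[[0.998, 0.05, -0.04], [0.045, -0.095, 0.994], [0.046, -0.994, -0.097]]
tilt 6.172789676293436 az -62.31554123715415 grasp [0.5782 0.2328 0.1874]
delta tool [ 0.0011  0.0128 -0.0027]
```

Request:
{"api": "send_rows", "payload": {"increments": [[[0, 0.008, -0.003, 0, 0.06], [0, 0.005, 0, 0, 0.056], [0, 0, 0, 0, 0.054]]]}}

```text
clock: 35.45
ee_pos: [0.5723, 0.2446, 0.3323]
ee_rot: [-0.672, 0.739, 0.035, 0.004]
force: [-0.3, -0.5, 0.3]
gripper_width: 0.0539
```

```bash
python3 st.py .580 .229 .175;python3 - <<'E'
from h import *
o=[]
for n,(a,b) in {'top':(150,120),'side':(140,220)}.items():
    p=imaging.get_image(n);o.append(cv2.resize(p['img'][a:a+120,b:b+150],None,fx=2.6,fy=2.6))
save({'img':np.hstack(o)},'z12')
E
```

```text
35.45 [0.238, 0.35, 1.552, -0.112, 1.209, -1.338] [-0.0, -0.01, -0.01, -0.0, 0.01, -0.0] [0.5723, 0.2446, 0.3323] 0.05386658940463937 [-0.3 -0.5  0.3] [0.04 0.05 0.04]
[[0.998, 0.056, -0.041], [0.046, -0.094, 0.995], [0.052, -0.994, -0.096]]
tilt 6.271464904392965 az -58.96481363312348 grasp [0.5811 0.2301 0.1782]
delta tool [-0.0013  0.0032 -0.0007]
```

View pics/z12.png

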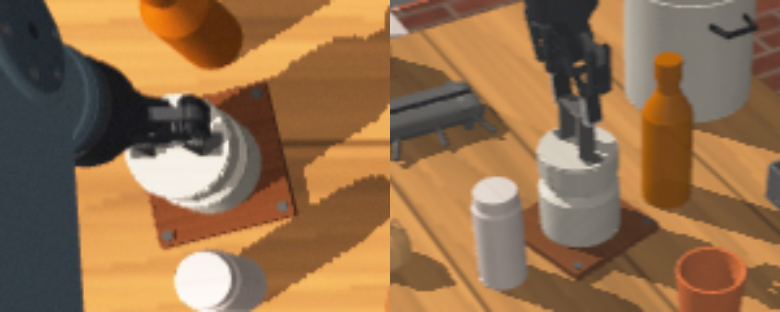

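Request:
{"api": "send_rows", "payload": {"increments": [[[0, 0.003, 0, 0, 0.051], [0, 0, 0, 0, 0.0485], [0, 0, 0, 0, 0.0485]]]}}

```text
clock: 35.8
ee_pos: [0.5732, 0.2447, 0.3308]
ee_rot: [-0.673, 0.739, 0.035, 0.005]
force: [-1.5, 1.2, 0.3]
gripper_width: 0.0481
```

```bash
python3 st.py .580 .229 .175
```

```text
35.8 [0.238, 0.353, 1.551, -0.112, 1.204, -1.338] [0.0, 0.0, -0.0, 0.0, -0.0, 0.0] [0.5732, 0.2447, 0.3308] 0.048054216086402986 [-1.5  1.2  0.3] [0.06 0.06 0.02]
[[0.997, 0.059, -0.041], [0.046, -0.093, 0.995], [0.055, -0.994, -0.095]]
tilt 6.30061283250443 az -57.64984436597119 grasp [0.5823 0.2303 0.1767]
delta tool [-0.0025  0.0017 -0.001 ]
```

Request:
{"api": "send_rows", "payload": {"increments": [[[-0.001, 0, 0, -6, 0.0485], [0, 0, 0, -6, 0.0485], [0, 0, 0, 0, 0.0485]]]}}

```text
clock: 36.05
ee_pos: [0.5725, 0.2449, 0.331]
ee_rot: [-0.665, 0.735, 0.108, -0.075]
force: [1.4, 1.8, -0.8]
gripper_width: 0.0482
```

```bash
python3 st.py .580 .229 .175
```

```text
36.05 [0.238, 0.351, 1.553, -0.111, 1.203, -1.555] [0.0, -0.0, -0.0, -0.0, 0.0, 0.11] [0.5725, 0.2449, 0.331] 0.048245716697236145 [ 1.4  1.8 -0.8] [ 0.08 -0.05  0.02]
[[0.965, 0.06, -0.255], [0.259, -0.092, 0.961], [0.034, -0.994, -0.104]]
tilt 6.278339656963816 az -56.979781706529145 grasp [0.5817 0.2307 0.1769]
delta tool [-0.0022  0.002  -0.001 ]
```

Request:
{"api": "send_rows", "payload": {"increments": [[[-0.001, 0, 0, -6, 0.0485], [0, 0, 0, -4, 0.0485], [0, 0, 0, 0, 0.0485]]]}}

```text
clock: 36.3
ee_pos: [0.5717, 0.2454, 0.3313]
ee_rot: [-0.654, 0.725, 0.165, -0.137]
force: [-0.7, -0.6, -0.9]
gripper_width: 0.0483
```

```bash
python3 st.py .580 .229 .175
```

```text
36.3 [0.239, 0.349, 1.555, -0.108, 1.201, -1.726] [0.0, 0.0, 0.0, 0.01, 0.0, 0.09] [0.5717, 0.2454, 0.3313] 0.04832233460792849 [-0.7 -0.6 -0.9] [ 0.25  0.02 -0.16]
[[0.908, 0.061, -0.415], [0.419, -0.089, 0.904], [0.018, -0.994, -0.106]]
tilt 6.1725660882204005 az -55.60637455512306 grasp [0.5812 0.2317 0.1772]
delta tool [-0.0022  0.0024 -0.0017]
```

```bash
python3 - <<'E'
from h import *
o=[]
for n,(a,b) in {'top':(150,120),'side':(140,220)}.items():
    p=imaging.get_image(n);o.append(cv2.resize(p['img'][a:a+120,b:b+150],None,fx=2.6,fy=2.6))
    for q in ['lid','handle_bar','lid_lugs']:
        print(n,q,[(round(d['confidence'],2),w(p,d['xyz']).round(3).tolist()) for d in spotter.tip_of(q,p) if w(p,d['xyz'])[1]>.1])
save({'img':np.hstack(o)},'z13')
E
```

```text
top lid [(0.56, [0.579, 0.227, 0.088])]
top handle_bar [(0.69, [0.58, 0.226, 0.174])]
top lid_lugs [(0.71, [0.579, 0.227, 0.096])]
side lid [(0.83, [0.583, 0.23, 0.088])]
side handle_bar [(0.66, [0.582, 0.23, 0.169])]
side lid_lugs [(0.97, [0.578, 0.229, 0.093]), (0.37, [0.584, 0.233, 0.081])]
```

View pics/z13.png

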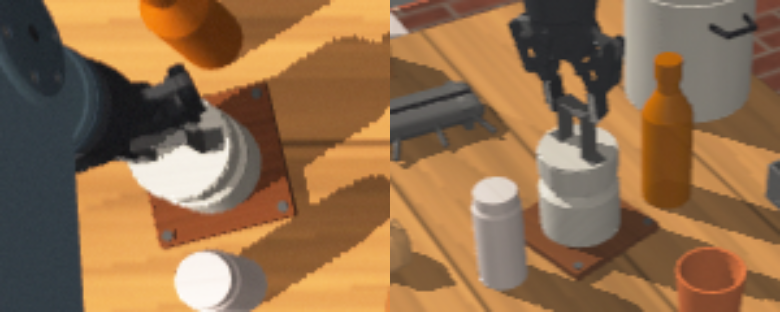

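Request:
{"api": "send_rows", "payload": {"increments": [[[-0.001, 0.002, 0, -5, 0.0485], [0, 0, 0, 0, 0.0485]]]}}

```text
clock: 36.87
ee_pos: [0.5713, 0.2453, 0.3309]
ee_rot: [-0.647, 0.718, 0.195, -0.168]
force: [-0.3, 0.5, -3.9]
gripper_width: 0.0487
```

```bash
python3 st.py .580 .229 .173
```

```text
36.87 [0.239, 0.348, 1.558, -0.107, 1.197, -1.815] [0.0, -0.0, -0.0, 0.0, 0.01, 0.13] [0.5713, 0.2453, 0.3309] 0.04865988633822735 [-0.3  0.5 -3.9] [ 0.36  0.21 -0.15]
[[0.867, 0.063, -0.494], [0.497, -0.087, 0.863], [0.011, -0.994, -0.107]]
tilt 6.175707704354216 az -54.303483063775644 grasp [0.581  0.2318 0.1768]
delta tool [-0.0023  0.004  -0.0015]
```

Request:
{"api": "send_rows", "payload": {"increments": [[[-0.001, 0.002, -0.002, 6, 0.0485], [0, 0.001, 0, 6, 0.0485], [0, 0.001, 0, 6, 0.0485], [0, 0, 0, 6, 0.0485]]]}}

```text
clock: 37.2
ee_pos: [0.572, 0.243, 0.3311]
ee_rot: [-0.673, 0.738, 0.052, -0.007]
force: [-0.6, -0.0, -1.6]
gripper_width: 0.0487
```

```bash
python3 st.py .580 .229 .173
```

```text
37.2 [0.235, 0.346, 1.559, -0.11, 1.194, -1.38] [-0.0, -0.01, -0.0, -0.01, 0.01, 1.33] [0.572, 0.243, 0.3311] 0.048699716188852354 [-0.6 -0.  -1.6] [0.12 0.26 0.02]
[[0.995, 0.066, -0.08], [0.086, -0.089, 0.992], [0.059, -0.994, -0.094]]
tilt 6.375632718422758 az -53.28663963620934 grasp [0.5823 0.2292 0.177 ]
delta tool [-0.0025  0.0039  0.0004]
```

Request:
{"api": "send_rows", "payload": {"increments": [[[-0.002, 0.004, 0, 6, 0.0485], [0, 0.003, 0, 6, 0.0485], [0, 0.002, 0, 6, 0.0485], [0, 0.001, 0, 6, 0.0485]]]}}

```text
clock: 37.53
ee_pos: [0.5726, 0.2423, 0.3281]
ee_rot: [-0.668, 0.721, -0.094, 0.159]
force: [-2.5, -1.9, 2.4]
gripper_width: 0.0489
```

```bash
python3 st.py .580 .229 .171
```

```text
37.53 [0.235, 0.347, 1.565, -0.114, 1.177, -0.934] [-0.0, 0.0, 0.0, -0.02, -0.01, 1.32] [0.5726, 0.2423, 0.3281] 0.048875924907594716 [-2.5 -1.9  2.4] [-0.24  0.37  0.14]
[[0.931, 0.077, 0.356], [-0.349, -0.09, 0.933], [0.104, -0.993, -0.057]]
tilt 6.809550660616422 az -49.38133545070698 grasp [0.5845 0.2283 0.1742]
delta tool [-0.0048  0.0028 -0.0008]
```

Request:
{"api": "send_rows", "payload": {"increments": [[[-0.003, 0.003, 0, 6, 0.048], [0, 0.002, 0, 6, 0.048], [0, 0.002, 0, 5, 0.048], [0, 0.0, 0, 0, 0.048]]]}}

```text
clock: 37.87
ee_pos: [0.5713, 0.2422, 0.3241]
ee_rot: [-0.644, 0.686, -0.198, 0.275]
force: [0.1, 0.5, -0.9]
gripper_width: 0.0479
```

```bash
python3 st.py .580 .229 .171; python3 - <<'E'
from h import *
o=[]
for n,(a,b) in {'top':(150,120),'side':(140,220)}.items():
    p=imaging.get_image(n);o.append(cv2.resize(p['img'][a:a+120,b:b+150],None,fx=2.6,fy=2.6))
    for q in ['lid','handle_bar','lid_lugs']:
        print(n,q,[(round(d['confidence'],2),w(p,d['xyz']).round(3).tolist()) for d in spotter.tip_of(q,p) if w(p,d['xyz'])[1]>.1])
save({'img':np.hstack(o)},'z14')
E
```

```text
37.87 [0.236, 0.348, 1.573, -0.119, 1.164, -0.608] [-0.0, -0.01, -0.01, -0.01, 0.0, -0.07] [0.5713, 0.2422, 0.3241] 0.047917958498446586 [ 0.1  0.5 -0.9] [ 0.04  0.04 -0.02]
[[0.771, 0.083, 0.632], [-0.625, -0.093, 0.775], [0.123, -0.992, -0.02]]
tilt 7.130856193851553 az -48.19063704455593 grasp [0.5841 0.2279 0.1703]
delta tool [-0.0038 -0.0012 -0.0018]
top lid [(0.89, [0.579, 0.225, 0.084])]
top handle_bar [(0.69, [0.584, 0.229, 0.173])]
top lid_lugs [(0.7, [0.583, 0.227, 0.094])]
side lid [(0.98, [0.583, 0.229, 0.085])]
side handle_bar [(0.82, [0.584, 0.231, 0.169]), (0.34, [0.582, 0.229, 0.003])]
side lid_lugs [(0.94, [0.58, 0.23, 0.091])]
```

View pics/z14.png

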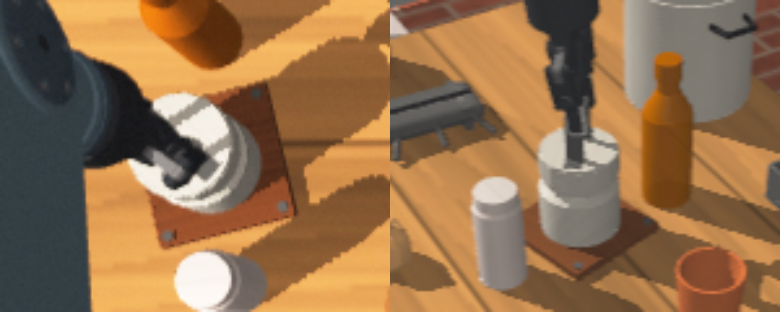

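Request:
{"api": "send_rows", "payload": {"increments": [[[-0.003, 0.001, -0.001, 6, 0.048], [0, 0.001, 0, 6, 0.048], [0, 0.001, 0, 5, 0.048], [0, 0.0, 0, 0, 0.048]]]}}

```text
clock: 38.6
ee_pos: [0.5684, 0.2436, 0.3215]
ee_rot: [-0.607, 0.637, -0.292, 0.375]
force: [-0.4, 1.1, -0.6]
gripper_width: 0.048
```

```bash
python3 st.py .580 .229 .169
```

```text
38.6 [0.239, 0.347, 1.58, -0.119, 1.158, -0.303] [0.0, -0.0, -0.0, 0.0, 0.01, -0.1] [0.5684, 0.2436, 0.3215] 0.04799906334617601 [-0.4  1.1 -0.6] [ 0.15  0.15 -0.08]
[[0.549, 0.083, 0.832], [-0.827, -0.091, 0.555], [0.122, -0.992, 0.018]]
tilt 7.08285170473891 az -47.885308949674425 grasp [0.5812 0.2294 0.1677]
delta tool [-0.0002 -0.0014 -0.0013]
```

Request:
{"api": "send_rows", "payload": {"increments": [[[0, 0, 0, 6, 0.048], [0, 0.0, 0, 5, 0.048], [0, 0.0, 0, 0, 0.048]]]}}

```text
clock: 38.85
ee_pos: [0.5677, 0.2434, 0.3204]
ee_rot: [-0.576, 0.599, -0.349, 0.433]
force: [0.2, -0.0, 1.0]
gripper_width: 0.0484
```

```bash
python3 st.py .580 .229 .169
```

```text
38.85 [0.239, 0.348, 1.581, -0.119, 1.16, -0.113] [0.0, 0.0, 0.0, -0.0, -0.0, -0.11] [0.5677, 0.2434, 0.3204] 0.04840044481377032 [ 0.2 -0.   1. ] [ 0.04  0.01 -0.03]
[[0.382, 0.079, 0.921], [-0.917, -0.093, 0.388], [0.116, -0.993, 0.037]]
tilt 7.0090135845863655 az -49.44733395714207 grasp [0.58   0.229  0.1666]
delta tool [ 0.0003 -0.0024  0.0001]
```

Request:
{"api": "send_rows", "payload": {"increments": [[[0, 0, 0, 6, 0.048], [0, 0.0, 0, 0, 0.048]]]}}

```text
clock: 39.02
ee_pos: [0.5674, 0.2433, 0.32]
ee_rot: [-0.557, 0.578, -0.378, 0.461]
force: [-0.9, -0.5, 0.1]
gripper_width: 0.0482
```

```bash
python3 st.py .580 .229 .169; python3 - <<'E'
from h import *
o=[]
for n,(a,b) in {'top':(150,120),'side':(140,220)}.items():
    p=imaging.get_image(n);o.append(cv2.resize(p['img'][a:a+120,b:b+150],None,fx=2.6,fy=2.6))
    for q in ['lid','handle_bar','lid_lugs']:
        print(n,q,[(round(d['confidence'],2),w(p,d['xyz']).round(3).tolist()) for d in spotter.tip_of(q,p) if w(p,d['xyz'])[1]>.1])
save({'img':np.hstack(o)},'z15')
E
```

```text
39.02 [0.239, 0.348, 1.582, -0.119, 1.16, -0.014] [-0.0, 0.0, 0.0, 0.0, -0.0, -0.22] [0.5674, 0.2433, 0.32] 0.04820894426684848 [-0.9 -0.5  0.1] [0.1  0.24 0.04]
[[0.289, 0.078, 0.954], [-0.951, -0.093, 0.296], [0.112, -0.993, 0.047]]
tilt 6.982284349963256 az -50.11171107504767 grasp [0.5795 0.2288 0.1661]
delta tool [ 0.0003 -0.0028  0.0007]
top lid [(0.57, [0.58, 0.224, 0.083])]
top handle_bar [(0.76, [0.581, 0.226, 0.173])]
top lid_lugs []
side lid [(0.95, [0.583, 0.229, 0.082])]
side handle_bar [(0.89, [0.58, 0.231, 0.167])]
side lid_lugs [(0.79, [0.579, 0.228, 0.09])]
```

View pics/z15.png

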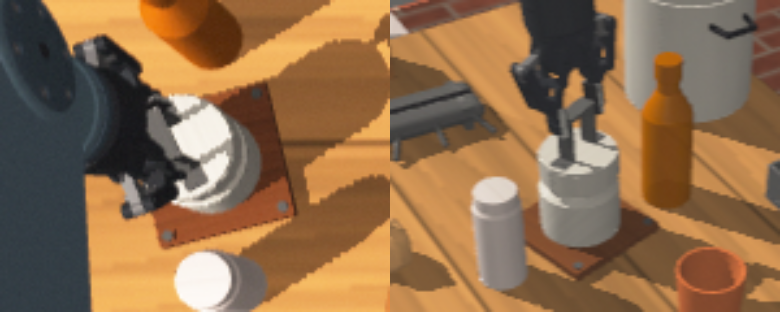

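Request:
{"api": "send_rows", "payload": {"increments": [[[0, 0, 0, 6, 0.048], [0, 0.0, 0, 5, 0.048], [0, 0, 0, 0, 0.048]]]}}

```text
clock: 39.67
ee_pos: [0.567, 0.2427, 0.3199]
ee_rot: [-0.517, 0.532, -0.429, 0.515]
force: [-1.0, -0.2, -0.7]
gripper_width: 0.048
```

```bash
python3 st.py .580 .229 .169
```

```text
39.67 [0.239, 0.348, 1.583, -0.122, 1.162, 0.18] [0.0, -0.0, -0.0, -0.0, 0.0, -0.1] [0.567, 0.2427, 0.3199] 0.047962898393710825 [-1.  -0.2 -0.7] [-0.05  0.32  0.37]
[[0.101, 0.076, 0.992], [-0.989, -0.096, 0.108], [0.104, -0.992, 0.066]]
tilt 7.053046244567719 az -51.67517516297172 grasp [0.5788 0.2278 0.1661]
delta tool [-0.0008 -0.0029  0.0015]
```

Request:
{"api": "send_rows", "payload": {"increments": [[[0.001, 0, 0, 6, 0.047], [0, 0, 0, 3, 0.047], [0, 0, 0, 0, 0.047]]]}}

```text
clock: 39.92
ee_pos: [0.5665, 0.2416, 0.3202]
ee_rot: [-0.483, 0.493, -0.467, 0.554]
force: [-0.4, 0.2, -0.2]
gripper_width: 0.0478
```

```bash
python3 st.py .580 .229 .169; python3 - <<'E'
from h import *
o=[]
for n,(a,b) in {'top':(150,120),'side':(140,220)}.items():
    p=imaging.get_image(n);o.append(cv2.resize(p['img'][a:a+120,b:b+150],None,fx=2.6,fy=2.6))
    for q in ['lid','handle_bar','lid_lugs']:
        print(n,q,[(round(d['confidence'],2),w(p,d['xyz']).round(3).tolist()) for d in spotter.tip_of(q,p) if w(p,d['xyz'])[1]>.1])
save({'img':np.hstack(o)},'z16')
E
```

```text
39.92 [0.238, 0.346, 1.584, -0.124, 1.165, 0.329] [-0.0, -0.0, -0.0, -0.0, 0.01, -0.07] [0.5665, 0.2416, 0.3202] 0.047765770819445184 [-0.4  0.2 -0.2] [0.01 0.46 0.4 ]
[[-0.048, 0.074, 0.996], [-0.994, -0.098, -0.041], [0.095, -0.992, 0.079]]
tilt 7.084306079185739 az -52.995046663241226 grasp [0.578  0.2263 0.1664]
delta tool [-0.0025 -0.0027  0.0021]
top lid [(0.57, [0.581, 0.226, 0.084])]
top handle_bar [(0.78, [0.579, 0.225, 0.17])]
top lid_lugs [(0.86, [0.581, 0.227, 0.089])]
side lid []
side handle_bar [(0.85, [0.578, 0.232, 0.166])]
side lid_lugs [(0.63, [0.58, 0.229, 0.088])]
```

View pics/z16.png

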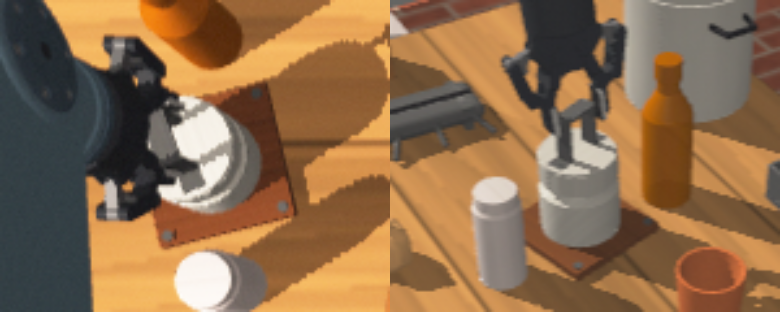

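```bash
python3 - <<'E'
from h import *
p=imaging.get_image('top'); a=p['img'][175:225,165:235]; b=imaging.get_image('side')['img'][175:225,265:325]
save({'img':np.hstack([cv2.resize(a,(400*7//5*1,400),interpolation=cv2.INTER_CUBIC)[:, :420],cv2.resize(b,(360,400)[0:2],interpolation=cv2.INTER_CUBIC)])},'z17')
E
```

```text
(no output)
```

View pics/z17.png

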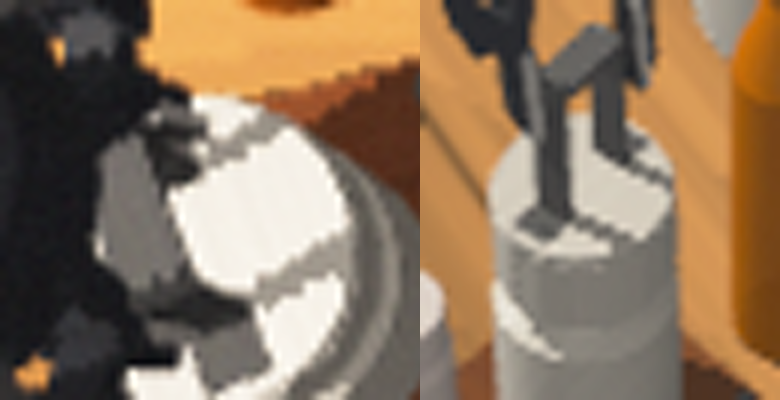

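Request:
{"api": "send_rows", "payload": {"increments": [[[-0.002, 0, 0.002, 6, 0.047], [0, 0, 0, 0, 0.047]]]}}

```text
clock: 40.58
ee_pos: [0.5677, 0.2439, 0.3196]
ee_rot: [-0.456, 0.462, -0.494, 0.579]
force: [-0.6, 1.1, 0.4]
gripper_width: 0.0479
```

```bash
python3 st.py .580 .229 .169; python3 - <<'E'
from h import *
p=imaging.get_image('top'); a=p['img'][175:225,165:235]; b=imaging.get_image('side')['img'][175:225,265:325]
save({'img':np.hstack([cv2.resize(a,(400*7//5*1,400),interpolation=cv2.INTER_CUBIC)[:, :420],cv2.resize(b,(360,400)[0:2],interpolation=cv2.INTER_CUBIC)])},'z18')
E
```

```text
40.58 [0.241, 0.352, 1.577, -0.122, 1.169, 0.441] [-0.0, -0.01, 0.01, 0.01, -0.0, -0.16] [0.5677, 0.2439, 0.3196] 0.04791493439219082 [-0.6  1.1  0.4] [0.33 0.25 0.04]
[[-0.157, 0.071, 0.985], [-0.984, -0.098, -0.15], [0.086, -0.993, 0.085]]
tilt 6.929586942404251 az -54.042434538843665 grasp [0.5787 0.2287 0.1658]
delta tool [-0.0002 -0.0032  0.0015]
```

View pics/z18.png

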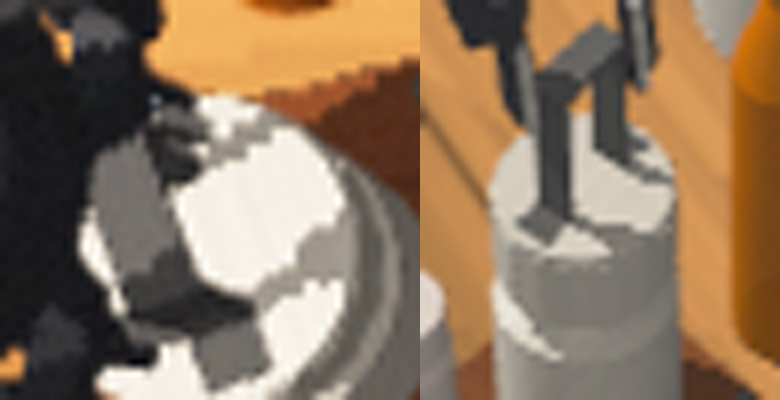

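Request:
{"api": "send_rows", "payload": {"increments": [[[0, -0.002, 0, 0, 0.06], [0, 0, 0, -6, 0.06], [0, 0, 0, -7, 0.06], [0, 0, 0, -7, 0.06], [0, 0, 0, -6, 0.06]]]}}

```text
clock: 41.1
ee_pos: [0.5698, 0.243, 0.3233]
ee_rot: [-0.561, 0.584, -0.369, 0.455]
force: [-0.4, -0.0, 1.1]
gripper_width: 0.0598
```

```bash
python3 st.py .580 .229 .159; python3 - <<'E'
from h import *
p=imaging.get_image('top'); a=p['img'][175:225,165:235]; b=imaging.get_image('side'); 
for P in (p,b):
  for q in ['lid','handle_bar','lid_lugs']:
        print(q,[(round(d['confidence'],2),w(P,d['xyz']).round(3).tolist()) for d in spotter.tip_of(q,P) if w(P,d['xyz'])[1]>.1])
b=b['img'][175:225,265:325]
save({'img':np.hstack([cv2.resize(a,(400*7//5*1,400),interpolation=cv2.INTER_CUBIC)[:, :420],cv2.resize(b,(360,400)[0:2],interpolation=cv2.INTER_CUBIC)])},'z19')
E
```

```text
41.1 [0.239, 0.349, 1.574, -0.124, 1.167, -0.039] [-0.01, -0.0, -0.01, -0.01, -0.01, -1.31] [0.5698, 0.243, 0.3233] 0.059806597671759595 [-0.4 -0.   1.1] [0.02 0.05 0.03]
[[0.313, 0.08, 0.946], [-0.942, -0.098, 0.32], [0.118, -0.992, 0.045]]
tilt 7.2488710425775995 az -50.754040545176444 grasp [0.5822 0.2278 0.1695]
delta tool [-0.003   0.0102 -0.0021]
lid [(0.66, [0.579, 0.225, 0.084])]
handle_bar [(0.81, [0.581, 0.226, 0.172])]
lid_lugs [(0.7, [0.579, 0.229, 0.09])]
lid [(0.83, [0.579, 0.233, 0.08])]
handle_bar [(0.58, [0.578, 0.232, 0.168])]
lid_lugs [(0.9, [0.579, 0.229, 0.091]), (0.21, [0.582, 0.23, 0.1])]
```

View pics/z19.png

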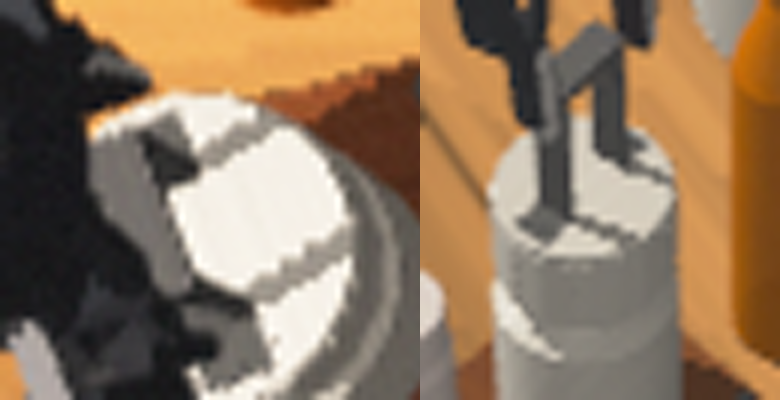

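Request:
{"api": "send_rows", "payload": {"increments": [[[-0.003, 0.006, -0.002, 0, 0.06], [0, 0.006, 0, 0, 0.056], [0, 0.003, 0, 0, 0.05], [0, 0, 0, 0, 0.0475], [0, 0, 0, 0, 0.0475]]]}}

```text
clock: 41.92
ee_pos: [0.5676, 0.2442, 0.3062]
ee_rot: [-0.559, 0.582, -0.372, 0.458]
force: [-0.1, 0.1, 4.3]
gripper_width: 0.0475
```

```bash
python3 st.py .580 .229 .159
```

```text
41.92 [0.242, 0.366, 1.589, -0.126, 1.136, -0.021] [0.0, 0.0, -0.0, -0.0, -0.0, 0.0] [0.5676, 0.2442, 0.3062] 0.04746386254205219 [-0.1  0.1  4.3] [-0.02  0.2   0.05]
[[0.303, 0.079, 0.95], [-0.946, -0.098, 0.31], [0.117, -0.992, 0.045]]
tilt 7.2231328263170225 az -51.067823367761875 grasp [0.5799 0.229  0.1524]
delta tool [ 0.0008 -0.0065  0.0004]
```

Request:
{"api": "send_rows", "payload": {"increments": [[[0, -0.002, 0, 6, 0.0478], [0, 0, 0, 5, 0.0478], [0, 0, 0, 0, 0.0478]]]}}

```text
clock: 42.17
ee_pos: [0.5664, 0.2446, 0.3075]
ee_rot: [-0.519, 0.536, -0.426, 0.512]
force: [0.1, 0.4, 1.5]
gripper_width: 0.0482
```

```bash
python3 st.py .580 .229 .159
```

```text
42.17 [0.243, 0.364, 1.589, -0.126, 1.143, 0.176] [0.0, -0.0, 0.0, -0.0, 0.0, -0.09] [0.5664, 0.2446, 0.3075] 0.04818689508589417 [0.1 0.4 1.5] [0.01 0.18 0.53]
[[0.112, 0.075, 0.991], [-0.988, -0.099, 0.119], [0.107, -0.992, 0.063]]
tilt 7.147084345208471 az -53.029184556375256 grasp [0.578  0.2292 0.1537]
delta tool [ 0.001  -0.0051  0.0023]
```

Request:
{"api": "send_rows", "payload": {"increments": [[[0.001, 0, 0.002, 6, 0.0478], [0, 0, 0, 2, 0.0478], [0, 0, 0, 0, 0.0478]]]}}

```text
clock: 42.42
ee_pos: [0.5671, 0.245, 0.3078]
ee_rot: [-0.488, 0.501, -0.461, 0.547]
force: [2.1, 0.1, -0.0]
gripper_width: 0.0482
```

```bash
python3 st.py .580 .229 .159; python3 - <<'E'
from h import *
p=imaging.get_image('top'); a=p['img'][175:225,165:235]; b=imaging.get_image('side'); 
for P in (p,b):
  for q in ['lid','handle_bar','lid_lugs']:
        print(q,[(round(d['confidence'],2),w(P,d['xyz']).round(3).tolist()) for d in spotter.tip_of(q,P) if w(P,d['xyz'])[1]>.1])
b=b['img'][175:225,265:325]
save({'img':np.hstack([cv2.resize(a,(400*7//5*1,400),interpolation=cv2.INTER_CUBIC)[:, :420],cv2.resize(b,(360,400)[0:2],interpolation=cv2.INTER_CUBIC)])},'z20')
E
```

```text
42.42 [0.243, 0.366, 1.585, -0.125, 1.148, 0.311] [0.0, 0.0, -0.0, 0.0, 0.0, -0.03] [0.5671, 0.245, 0.3078] 0.048164247087194925 [ 2.1  0.1 -0. ] [-0.1   0.17  0.83]
[[-0.022, 0.071, 0.997], [-0.995, -0.1, -0.015], [0.098, -0.992, 0.073]]
tilt 7.030124335345282 az -54.648332536867066 grasp [0.578  0.2295 0.154 ]
delta tool [ 0.001  -0.0048  0.0023]
lid [(0.68, [0.579, 0.225, 0.084])]
handle_bar [(0.58, [0.58, 0.223, 0.169])]
lid_lugs [(0.94, [0.581, 0.225, 0.09])]
lid [(0.75, [0.579, 0.228, 0.081])]
handle_bar [(0.97, [0.577, 0.228, 0.166]), (0.6, [0.702, 0.234, -0.004]), (0.31, [0.58, 0.233, 0.005])]
lid_lugs [(0.86, [0.578, 0.232, 0.09]), (0.21, [0.581, 0.228, 0.081])]
```

View pics/z20.png

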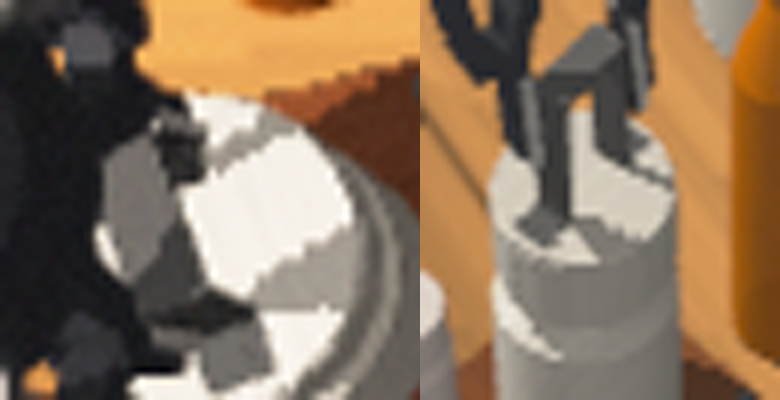

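Request:
{"api": "send_rows", "payload": {"increments": [[[0, 0, 0, 0, 0.055], [0, 0, 0, 0, 0.065], [0, 0, 0, -5, 0.075], [0, -0.01, 0, 0, 0.085], [0, -0.03, 0, 0, 0.085]]]}}

```text
clock: 43.23
ee_pos: [0.5627, 0.247, 0.3411]
ee_rot: [-0.502, 0.527, -0.444, 0.523]
force: [0.3, -0.7, -0.6]
gripper_width: 0.085
```

Request:
{"api": "send_rows", "payload": {"increments": [[[0, -0.04, 0, 0, 0.085], [0, -0.04, 0, 0, 0.085], [0, -0.04, 0, 0, 0.085], [-0.0, -0.035, 0, 0, 0.085], [0, -0.03, 0, 0, 0.085]]]}}

```text
clock: 43.65
ee_pos: [0.5501, 0.2653, 0.5324]
ee_rot: [-0.497, 0.524, -0.45, 0.526]
force: [0.6, 0.4, 0.1]
gripper_width: 0.0849
```

Request:
{"api": "send_rows", "payload": {"increments": [[[0, 0, 0.0, 0, 0.085], [0, 0, 0, 0, 0.085]]]}}

```text
clock: 43.82
ee_pos: [0.5496, 0.2658, 0.5444]
ee_rot: [-0.501, 0.517, -0.448, 0.53]
force: [0.1, -1.0, -0.6]
gripper_width: 0.0853
```

```bash
python3 st.py; python3 - <<'E'
from h import *
p=imaging.get_image('top');save(p,'top21'); b=imaging.get_image('side');save(b,'side21') 
for P in (p,b):
  for q in ['lid','handle_bar','lid_lugs','crock','oil_bottle','wax_can','brush']:
        print(q,[(round(d['confidence'],2),w(P,d['xyz']).round(3).tolist()) for d in spotter.tip_of(q,P) if w(P,d['xyz'])[1]>-.05])
E
```

```text
43.82 [0.284, 0.179, 1.334, -0.113, 1.591, 0.239] [0.01, -0.05, -0.07, 0.0, 0.03, 0.03] [0.5496, 0.2658, 0.5444] 0.08530225646640573 [ 0.1 -1.  -0.6] [0.07 0.02 0.01]
[[0.037, 0.067, 0.997], [-0.994, -0.098, 0.043], [0.1, -0.993, 0.063]]
tilt 6.798248478999783 az -55.466885554022305 grasp [0.56   0.2507 0.3905]
lid [(0.88, [0.582, 0.226, 0.082])]
handle_bar [(0.71, [0.581, 0.225, 0.17])]
lid_lugs [(0.58, [0.697, 0.232, 0.003]), (0.21, [0.58, 0.228, 0.169])]
crock [(0.81, [0.605, 0.007, 0.0])]
oil_bottle [(0.93, [0.697, 0.234, 0.002])]
wax_can [(0.59, [0.465, 0.202, -0.0])]
brush [(0.7, [0.434, -0.01, 0.002]), (0.6, [0.608, 0.008, 0.0])]
lid [(0.75, [0.579, 0.234, 0.08])]
handle_bar [(0.77, [0.58, 0.233, 0.168])]
lid_lugs [(0.76, [0.579, 0.229, 0.087])]
crock [(0.78, [0.608, 0.005, -0.001]), (0.7, [0.701, 0.235, -0.003])]
oil_bottle [(0.81, [0.706, 0.234, 0.0])]
wax_can [(0.74, [0.467, 0.204, -0.0])]
brush []
```

View pics/side21.png

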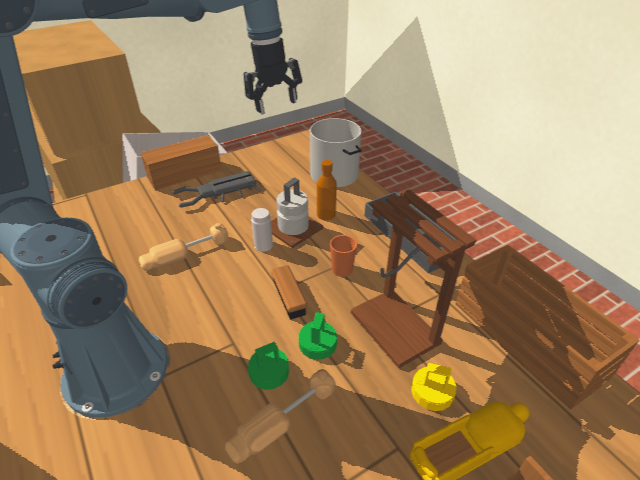

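View pics/top21.png

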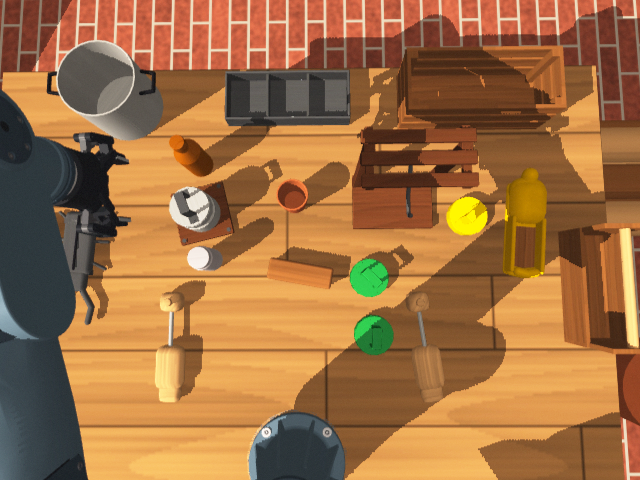

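```bash
python3 - <<'E'
import cv2,numpy as np
a=cv2.imread('pics/top21.png')[175:225,165:235]; b=cv2.imread('pics/side21.png')[175:245,265:325]
cv2.imwrite('pics/z22.png',np.hstack([cv2.resize(a,(560,400),interpolation=cv2.INTER_CUBIC)[:,:420],cv2.resize(b[:50],(360,400),interpolation=cv2.INTER_CUBIC)]))
E
```

```text
(no output)
```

View pics/z22.png

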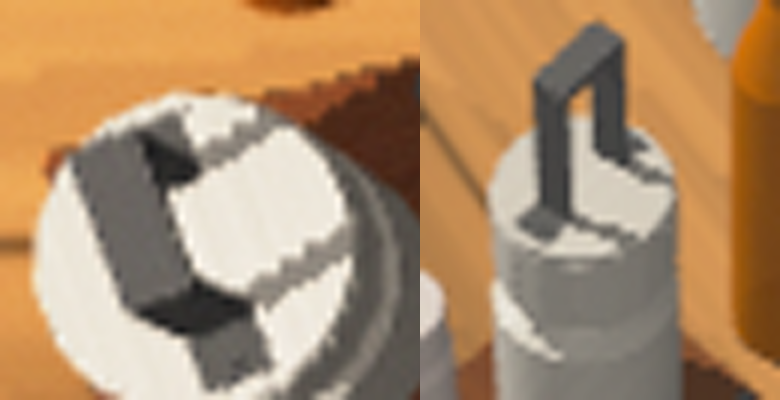

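```bash
python3 -c "
from h import *
print(env.hand_in())"
```

```text
the job is handed in; nothing more can be done
None
```

The steel lid is off the hook and closed on the tub. I handed the job in with about 44 s on the clock and the gripper open well above the lid, touching nothing.

**What I did:**
- I tilted the tool about 39° by pushing it against the reach limit, because the move rows have no tilt axis.
- I gripped the handle, lifted the lid about 27 mm, drew it out about 130 mm to the rack's -x and set it level on the neck.
- I brought the tool back to roughly upright, turned the lid back to its stop and screwed it clockwise with loose fingers.
- I re-gripped deeper and turned again. The torque rose to 0.83 Nm without the handle moving further, so I took that as the end stop.

**Last checks:**
- **Seating:** the lid's underside read 80–82 mm, where home is 84 mm. The networks had read about 1.5 mm low when the lid lay dropped, so I take it as home. The handle bar read 168–170 mm, against 166.5 mm expected.
- **Level and position:** the lid looks level and centred on the tub in both pictures.
- **Bystanders:** the crock, bottle, can and brush are within measuring error of where they started, though the side camera missed the brush in the last check.

**What went less well:**
- The lid read as dropped as soon as I let go of it on the neck, so the backward turn only took up the play.
- The tool was still tilted 6–7° while screwing, and the fingers slipped a little at the end of the first turn.
- Two short wrist force spikes of about 58 N and 70 N came when joint 2 ran against its limit in free space. The clearing of the first on the next row points to the limit stop, not contact.
- Joint 2 read -0.895 rad at that limit, against the rounded -0.89 given.

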